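# Pack out and wedge a plaster mould shut

## Robot

A 7-joint arm with a two-finger parallel gripper is mounted at the origin on the work surface. World frame = base frame: x ahead of the robot, y to its left, z up, the work surface at z = 0. Lengths are in m, angles in rad, forces in N, time in s.
With the tool pointing down it reaches from about 0.4 to 0.875 m from the base axis. Payload 19.3 kg.
Tool frame: the origin (TCP) lies midway between the tips of the shut fingers; the grasp point (between the pads) lies 19 mm behind it; z points along the fingers, y is the direction in which the jaws open and shut (so a half turn about z gives the same grasp; the last joint's range is limited). The gripper opens to 85 mm and grips with 20 to 120 N. Pads are 22 mm wide; open, the fingers measure 114 mm over their backs; the gripper's body (76 mm by 85 mm) begins 54 mm behind the grasp point. The pads swing forward as they close: fully open they stand 13 mm farther back than shut.
Start: joints at [-1.338, 0.521, -0.036, 1.599, 0.021, 1.021, -0.113], TCP at [0.186, 0.597, 0.231] pointing down, gripper open.
Joint ranges: [-2.91, 2.91], [-0.3, 2.13], [-1.5, 1.42], [0.17, 2.43], [-1.26, 4.41], [0.16, 1.93], [-2.52, 2.52]. Speed limits (rad/s): [1.89, 1.89, 2.39, 2.39, 3.01, 3.01, 3.01].

## Interface

Orientations are given as [roll, pitch, yaw] about the fixed x, y, z axes, in that order (R = Rz(yaw) Ry(pitch) Rx(roll)).
In Python, from workcell import bot gives the robot as it stands.
- The arm moves only by the tool servo_tool, never from a script. Its argument "plan" is a list of rows, each a list of 5 numbers: the shift along the world's x, y, z in mm, then the turn about the world's z in rad, then the gripper's target within -1 to 1 (shut at 1, half-way at 0, fully open at -1). In form: [[tx, ty, tz, yaw, jaw], ...]. A call has exactly 10 rows; each row is the pose to reach, as a shift and turn from the pose commanded when the call began; what a row does not reach only later rows make up. A row lasts 1/12 s, in which the tool goes at most 41.7 mm and 7.16 degrees, less where a joint would pass 70% of its speed; a pose out of reach is approached as far as the arm can. A call with a gripper value outside its range is refused whole. The fingers move at their own pace and stop on an object; "squeeze" is the grip in N (left out, the last holds). Time passes only in rows, so rows that repeat a pose let the fingers close, or fill a call up. It gives the time, the measured TCP pose, the force and the opening at its end, in the units of the state.
- bot.observe(): the state, without advancing time (a new reading comes with each control period).
- bot.grab_frame(name): name is "scene" or "side" or "wrist"; returns the picture (480x640x3 uint8, blue, green, red); there is no depth.
- bot.calibration(name): a dict with "fx", "fy", "cx", "cy" (pixels), "T" (4x4, takes a point from camera to world coordinates). Camera axes: x right, y down, z forward; pixel columns grow to the right and rows downward; lengths in m; the calibration is good to about 2 mm. A picture is of the moment at which its call begins: read the wrist's pose just before it. calibration takes no time and is no camera call; for the wrist camera it gives the pose at the moment of the call.
- bot.job_done(): hands the job in, once; it reports no verdict.
The state is a dict: "clock": time; "qpos": joint angles; "qd": joint speeds; "joint_efforts": joint torques, N m; "position": TCP position; "tool_rot": TCP orientation; "force": force on the tool from outside, world axes, zero at the start; "moment": the same for the moment, N m; "grip_width": finger opening in m.
Only numpy, scipy, OpenCV 4.12 (cv2) and the standard library are available. Lean on these libraries where they do the work, as an engineer would, in place of code of your own. Each camera call takes 0.05 s, during which the arm holds its last target.

## Task

The two-part plaster mould in the steel casting frame is standing slightly open. Stand upright wooden spacer blocks from the rack in the gap between the loose mould half and the steel end stop until there is only room left for the wooden wedge (one block or two, whichever the gap needs), then press the wedge down, thin end first, between the blocks and the mould until you feel the mould close up completely and the whole stack go tight. Finish while still holding the wedge, pressed down, so that the stack stays clamped; leave the pots, the bowl and the white ceramic prop where they stand.

Things in the scene. Friction and masses are not known exactly. Their poses are not given: they have to be found in the camera images.
- frame: Steel casting frame, fixed. Origin at bench level under the middle of the loose mould half's gap-side face as it stands when closed. Along its +y lie the loose then the fixed plaster half (each 120 x 60 x 88 mm), along -y the gap and the end stop. The gap's flat floor is 12 mm, the mould and stop tops 100 mm above the bench; the gap is 120 mm wide (x), open on top and at both ends.
- mould (a joint): Opening of the mould (m): 0 = loose half closed on the fixed half; it grows as the loose half slides to the frame's -y, into the gap (starts 0.0025 to 0.005, limit 0.012). It slides stiffly, about 2 N of friction, no spring.
- mould_face (a point): Middle of the top edge of the loose mould half's flat upright gap-side face (looks to the frame's -y); moves with the mould half.
- stop: The upright steel end stop plate across the frame, fixed, 120 x 16 x 88 mm, parallel to the mould face. Origin under its middle, 12 mm above the bench; same axes as the frame. Two small steel ribs are behind it.
- stop_face (a point): Middle of the top edge of the stop's flat upright face that looks to the frame's +y, towards the mould. With the mould closed the gap between stop face and mould face is 46 to 66 mm, different each time.
- spacer1: Plain light wood spacer block, 44 x 20 x 120 mm (x by y by z), 50-100 g, standing upright in a slot of the dark wood rack. Origin at the centre of its underside; the 20 mm thickness is along its y. All three are alike; spare ones may stay in the rack.
- spacer2: Plain light wood spacer block, 44 x 20 x 120 mm (x by y by z), 50-100 g, standing upright in a slot of the dark wood rack. Origin at the centre of its underside; the 20 mm thickness is along its y. All three are alike; spare ones may stay in the rack.
- spacer3: Plain light wood spacer block, 44 x 20 x 120 mm (x by y by z), 50-100 g, standing upright in a slot of the dark wood rack. Origin at the centre of its underside; the 20 mm thickness is along its y. All three are alike; spare ones may stay in the rack.
- wedge: Light wood wedge, 126 mm tall, 44 mm wide (x), about 0.1 kg, standing thin end down in its stand. Origin level with the thin end, under the head's middle; z up. Flat face at y = -18 mm (goes against the blocks); the sloping face (goes to the mould) runs from y = -14 mm at z = 0 to +18 mm at z = 80 mm; then a head 44 x 36 mm up to z = 126 mm to hold it by. Pressed tight, it locks by friction.
- rack: Dark wood rack for the three spacers, fixed, 66 x 132 mm, 53 mm high, slots 44 mm apart along its y with their floor 8 mm above the bench. Origin under its centre.
- stand: Dark wood stand of the wedge, fixed, 70 x 62 mm, walls 58 mm high, pocket floor 8 mm above the bench. Origin at bench level under the wedge's origin.
- pot_a: Squat unfired clay pot, 110 mm across, 85 mm high. Origin at its base.
- pot_b: Squat unfired clay pot, 116 mm across, 80 mm high. Origin at its base.
- pot_c: Squat unfired clay pot, 100 mm across, 80 mm high. Origin at its base.
- bowl: White bowl, 90 mm across, 45 mm high. Origin at its base.
- prop: White ceramic kiln prop, 40 mm across, 70 mm high. Origin at its base.
Things that resemble listed ones, but are neither listed nor needed, are in the scene too. What is shaped like the wedge but yellow is not meant.

How it is judged:
By the outcome, as a careful person would: the job done as asked, in the order asked, and still so for the second after the job is handed in, while the arm keeps its last pose, push and grip.
It also fails if it takes over 72 s, if anything falls off the work surface, if the arm or the gripper's body presses on something with over 40 N, if the wrist force passes 120 N, or if a joint passes its speed limit or range.

## Working session

There is one attempt and no reset: what is moved stays moved. The work goes in short steps, Python scripts to look and compute and a tool call to move; the robot and the scene stay as the last step left them, time stands still between calls to the robot, and variables do not carry over. Pictures are saved under pics/ and viewed, and the job is handed in when it is done.

Besides the shell and the picture viewer there is one more tool, called after "Call:" as name([rows], argument=value, ...), one row to a line, values as JSON. servo_tool: Moves the arm, as the interface text tells. Its arguments: {"type":"object","properties":{"plan":{"type":"array","items":{"type":"array","items":{"type":"number"}}},"squeeze":{"type":"number"}},"required":["plan"]}

```bash
ls; mkdir -p pics
python3 - <<'E'
from workcell import bot
import cv2
print(bot.observe())
for n in ["scene","side","wrist"]:
    c=bot.calibration(n); print(n,c)
    cv2.imwrite(f"pics/{n}0.png",bot.grab_frame(n))
E
```

```text
pics
{'clock': 0.0, 'qpos': array([-1.33819055,  0.52198926, -0.03634277,  1.60000218,  0.02122337,
        1.02108367, -0.11277341]), 'qd': array([ 0.0006242 ,  0.00042121, -0.00132481,  0.0017886 , -0.00215641,
        0.00206327, -0.00099952]), 'joint_efforts': array([-1.19284861e-03, -9.27109694e+01,  1.97922818e+00, -3.69941890e+01,
        1.77876942e-02,  8.04884825e-03,  3.42422641e-05]), 'position': array([0.18630867, 0.59623998, 0.23074307]), 'tool_rot': array([-3.14049964e+00,  8.99580901e-05,  2.83882899e+00]), 'force': array([-0.4562638 , -0.35902853,  0.34808745]), 'moment': array([ 0.05659005, -0.03809332,  0.01472735]), 'grip_width': 0.08551718217680163}
scene {'fx': 476.80214105337484, 'fy': 476.80214105337484, 'cx': 322.4952353159679, 'cy': 237.69527080031372, 'T': array([[-0.54296916,  0.46320635, -0.70044583,  1.37713266],
       [ 0.83961737,  0.31442344, -0.44292276,  0.51715582],
       [ 0.01507195, -0.82859989, -0.55963833,  0.76411142],
       [ 0.        ,  0.        ,  0.        ,  1.        ]])}
side {'fx': 435.5204439276661, 'fy': 435.5204439276661, 'cx': 317.00505173569786, 'cy': 243.59894130292457, 'T': array([[ 0.9890232 , -0.10504599,  0.10391561,  0.40618458],
       [-0.14707305, -0.63209596,  0.76080498, -0.8733048 ],
       [-0.01423488, -0.76773696, -0.640607  ,  0.80325528],
       [ 0.        ,  0.        ,  0.        ,  1.        ]])}
wrist {'fx': 370.9780446765501, 'fy': 370.9780446765501, 'cx': 317.1968950260426, 'cy': 245.18926476911875, 'T': array([[ 2.98545527e-01,  9.02579999e-01,  3.10193350e-01,
         1.06823474e-01],
       [ 9.54395251e-01, -2.82159289e-01, -9.75491670e-02,
         6.20488381e-01],
       [-5.21992126e-04,  3.25169927e-01, -9.45655458e-01,
         3.73305113e-01],
       [ 0.00000000e+00,  0.00000000e+00,  0.00000000e+00,
         1.00000000e+00]])}
```

View pics/scene0.png

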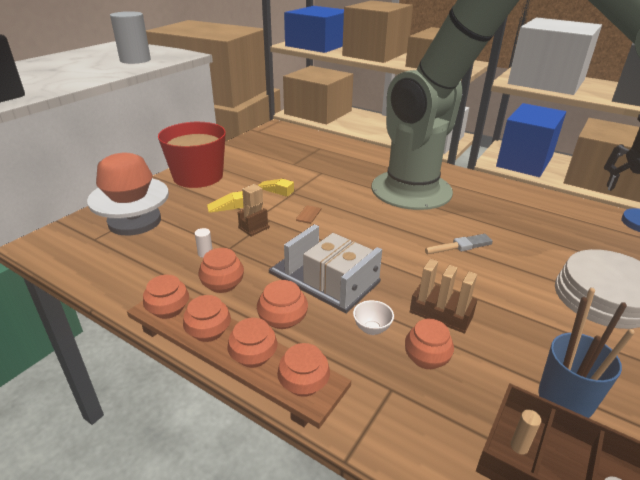

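View pics/side0.png

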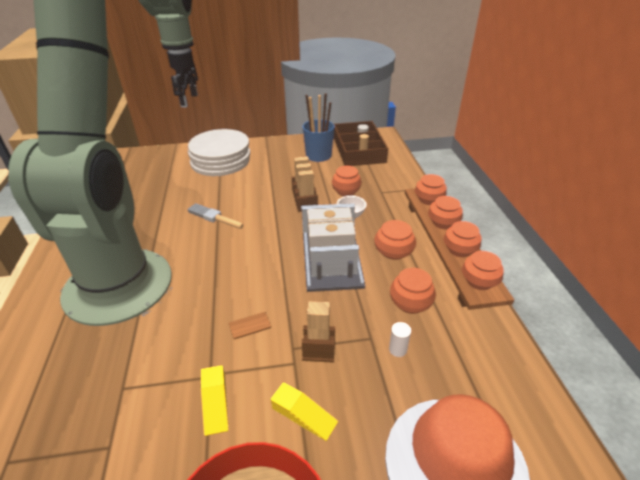

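View pics/wrist0.png

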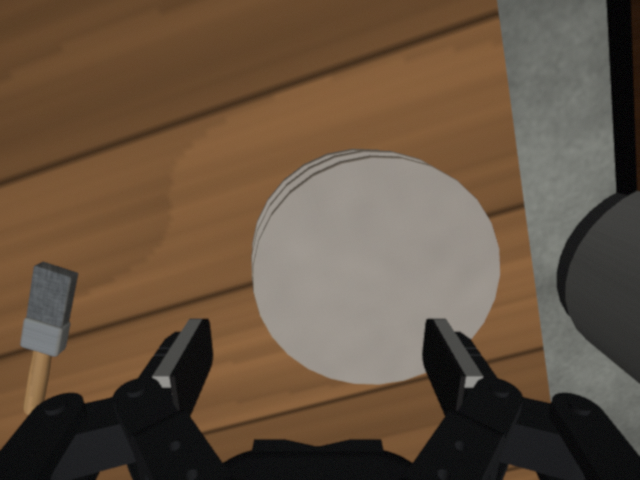

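Run:
```python
import cv2
a=cv2.imread("pics/scene0.png"); b=cv2.imread("pics/side0.png")
f=lambda im,x,y,w,h,n: cv2.imwrite(n,cv2.resize(im[y:y+h,x:x+w],(800,600),interpolation=cv2.INTER_CUBIC))
f(a,230,170,160,120,"pics/sceneA.png"); f(a,340,230,160,120,"pics/sceneB.png")
f(b,270,150,200,150,"pics/sideA.png"); f(b,270,270,160,120,"pics/sideB.png")
```

```text
(no output)
```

View pics/sceneA.png

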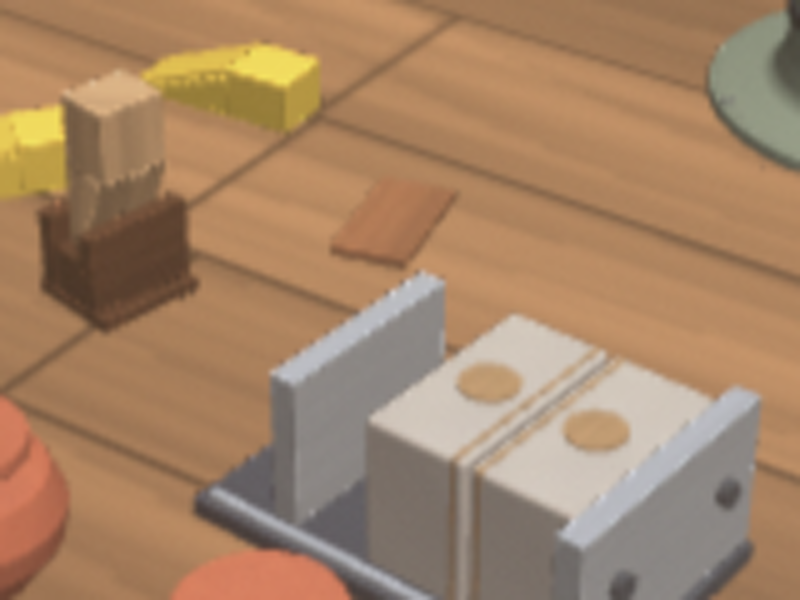

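View pics/sceneB.png

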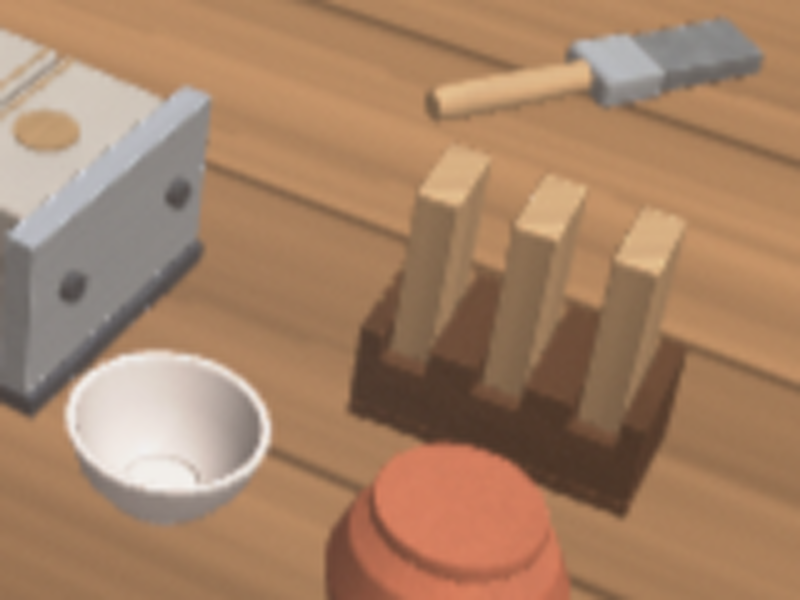

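View pics/sideA.png

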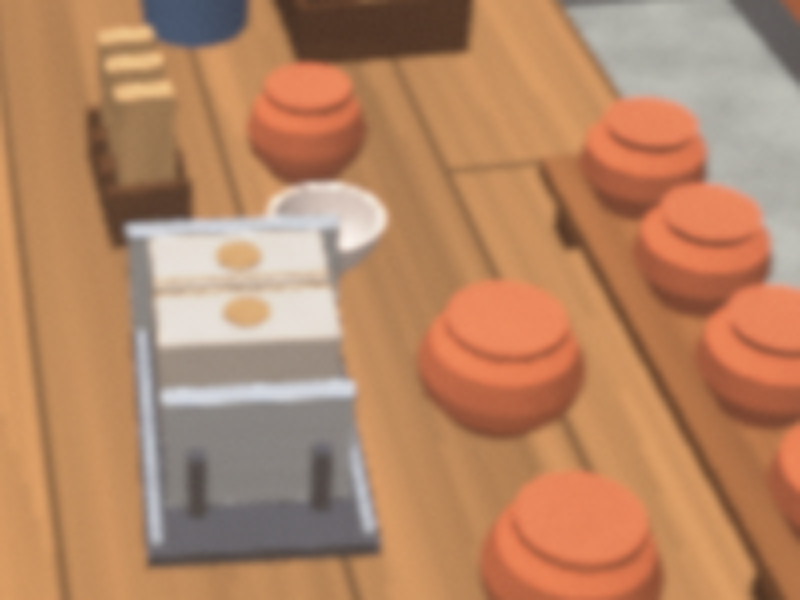

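View pics/sideB.png

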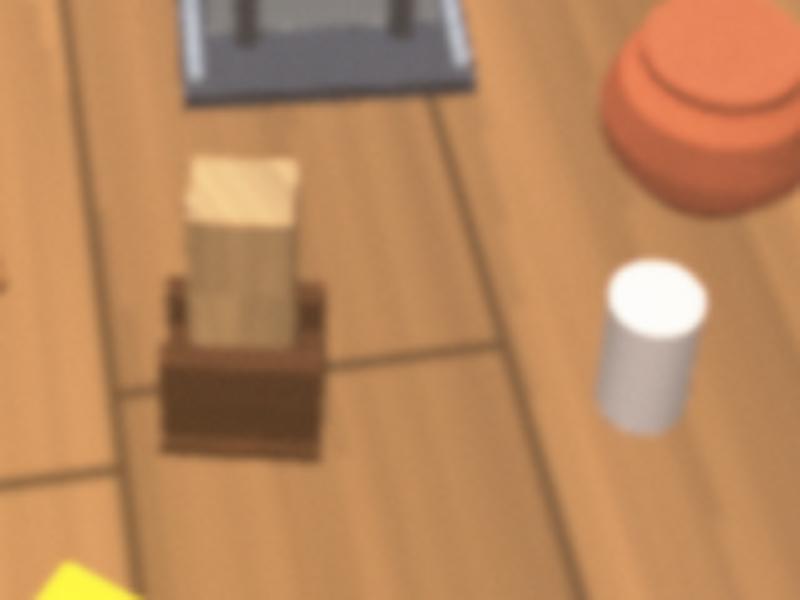

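```bash
cat > h.py <<'E'
import numpy as np
def ray(c,uv):
    T=c["T"]; d=np.array([(uv[0]-c["cx"])/c["fx"],(uv[1]-c["cy"])/c["fy"],1.0])
    return T[:3,3],T[:3,:3]@d
def onz(c,uv,z):
    o,d=ray(c,uv); return o+d*(z-o[2])/d[2]
def proj(c,p):
    q=np.linalg.inv(c["T"])@np.append(p,1); return np.array([c["cx"]+c["fx"]*q[0]/q[2],c["cy"]+c["fy"]*q[1]/q[2]])
E
python3 - <<'E'
from workcell import bot
from h import *
np.set_printoptions(precision=4,suppress=True)
S=bot.calibration("scene"); D=bot.calibration("side")
def cr(c,off,s,pts,z,name):
    P=np.array([onz(c,(off[0]-.5+ (p[0]+.5)/s,off[1]-.5+(p[1]+.5)/s),z) for p in pts])
    e=np.diff(np.vstack([P,P[:1]]),axis=0)[:,:2]
    print(name,P[:,:2].tolist() and P.mean(0)[:2],"edges",np.hypot(*e.T)*1000,"ang",np.degrees(np.arctan2(e[:,1],e[:,0])))
A=((230,170),5);B=((340,230),5)
cr(S,*A,[(290,382),(445,290)],.1,"stop face")
cr(S,*A,[(370,422),(515,317)],.1,"mould face")
cr(S,*B,[(418,190),(450,145),(492,155),(460,207)],.128,"s1")
cr(S,*B,[(513,228),(545,173),(588,187),(556,240)],.128,"s2")
cr(S,*B,[(613,260),(645,205),(687,220),(655,275)],.128,"s3")
cr(S,*A,[(62,97),(118,70),(163,90),(103,118)],.134,"wedge")
E=((270,150),4);F=((270,270),5)
cr(D,*E,[(163,387),(354,381)],.1,"stop side")
cr(D,*E,[(160,346),(340,340)],.1,"mould side")
cr(D,*E,[(99,35),(97,42),(153,40),(153,28)],.128,"sp a")
cr(D,*E,[(103,58),(105,70),(165,67),(163,53)],.128,"sp b")
cr(D,*E,[(113,87),(115,101),(175,97),(172,81)],.128,"sp c")
cr(D,*F,[(190,158),(188,223),(296,225),(299,158)],.134,"wedge")
E
```

```text
stop face [ 0.5681 -0.0504] edges [112.2262 112.2262] ang [171.2936  -8.7064]
mould face [ 0.5714 -0.0034] edges [115.5264 115.5264] ang [175.4332  -4.5668]
s1 [0.5351 0.2692] edges [39.198  18.9187 43.8206 20.036 ] ang [-178.3253  100.6593    3.3505  -93.0471]
s2 [0.5339 0.3129] edges [45.3941 19.4741 43.7311 18.5183] ang [-176.7486   92.5492    1.9279  -82.3009]
s3 [0.532  0.3566] edges [44.6563 18.6514 44.295  18.0777] ang [-178.5043   89.6951    0.7638  -89.205 ]
wedge [ 0.4928 -0.2767] edges [42.5396 36.1733 44.1841 34.6771] ang [173.4838  83.1618  -8.5181 -99.5261]
stop side [ 0.5618 -0.053 ] edges [119.7345 119.7345] ang [ -6.6353 173.3647]
mould side [ 0.5636 -0.0118] edges [116.1219 116.1219] ang [ -6.4271 173.5729]
sp a [0.5275 0.3514] edges [11.2564 44.0836 19.3989 43.8133] ang [-104.2056   -5.7802   82.4642 -174.92  ]
sp b [0.5291 0.3101] edges [18.5885 46.1438 21.7126 46.933 ] ang [-91.5379  -4.2095  86.2724 179.6311]
sp c [0.5309 0.2649] edges [20.5434 45.0474 23.6471 45.2336] ang [ -92.3551   -2.47     87.437  -178.5356]
wedge [ 0.4872 -0.2807] edges [35.1926 43.3929 36.2396 45.1413] ang [-98.8169 -10.5504  78.3879 170.7912]
```

Run:
```python
from workcell import bot
from h import *
np.set_printoptions(precision=3,suppress=True)
S=bot.calibration("scene"); D=bot.calibration("side")
def tri(a,b):
    o1,d1=ray(S,a);o2,d2=ray(D,b)
    t=np.linalg.lstsq(np.c_[d1,-d2],o2-o1,rcond=None)[0]
    p,q=o1+d1*t[0],o2+d2*t[1]; return (p+q)/2,np.linalg.norm(p-q)
print("stick",tri((588,290),(309,97))); print("cup",tri((582,345),(319,130)))
for n,uv,z in [("bowl",(373,318),.045),("prop",(203,234),.07),("potnearRack",(430,330),.08),("pot",(283,292),.08),("pot2",(221,255),.08),("plates",(612,275),.03)]: print(n,onz(S,uv,z))
```

```text
stick (array([0.587, 0.568, 0.236]), np.float64(0.008148644284422128))
cup (array([0.614, 0.586, 0.119]), np.float64(0.022514145154660648))
bowl [0.676 0.207 0.045]
prop [ 0.669 -0.3    0.07 ]
potnearRack [0.677 0.333 0.08 ]
pot [0.748 0.02  0.08 ]
pot2 [ 0.722 -0.187  0.08 ]
plates [0.191 0.626 0.03 ]
```

Call:
servo_tool([
  [35, -27, 3, -0.12, -1],
  [70, -54, 6, -0.24, -1],
  [104, -80, 9, -0.36, -1],
  [139, -106, 12, -0.48, -1],
  [174, -133, 15, -0.6, -1],
  [208, -160, 18, -0.72, -1],
  [243, -186, 20, -0.84, -1],
  [278, -213, 20, -0.96, -1],
  [313, -240, 20, -1.08, -1],
  [345, -272, 20, -1.2, -1],
])

```text
clock: 0.98
position: [0.5155, 0.3394, 0.2513]
tool_rot: [3.141, -0.0, 1.633]
force: [0.1, 0.6, 0.0]
grip_width: 0.0851
```

Call:
servo_tool([
  [0, 0, 0, -0.1, -1],
  [0, 0, 0, -0.1, -1],
  [0, 0, 0, -0.1, -1],
  [0, 0, 0, -0.1, -1],
  [0, 0, 0, -0.1, -1],
  [0, 0, 0, -0.1, -1],
  [0, 0, 0, -0.1, -1],
  [0, 0, 0, -0.1, -1],
  [0, 0, 0, -0.1, -1],
  [0, 0, 0, -0.1, -1],
])

```text
clock: 1.82
position: [0.514, 0.3406, 0.2513]
tool_rot: [-3.142, 0.0, 1.539]
force: [0.2, 0.1, -0.8]
grip_width: 0.0857
```

Run:
```python
from workcell import bot
import cv2
o=bot.observe();print(o["clock"],o["position"],o["tool_rot"],o["qpos"])
import pickle
pickle.dump(bot.calibration("wrist"),open("w1.pkl","wb"))
cv2.imwrite("pics/w1.png",bot.grab_frame("wrist"))
```

```text
1.8167 [0.51404193 0.3405778  0.25127207] [-3.14157305e+00  8.94894507e-06  1.53912545e+00] [-0.91470928  0.51067713  0.34633138  1.61519496 -0.19251601  1.0495091
 -0.5445957 ]
```

View pics/w1.png

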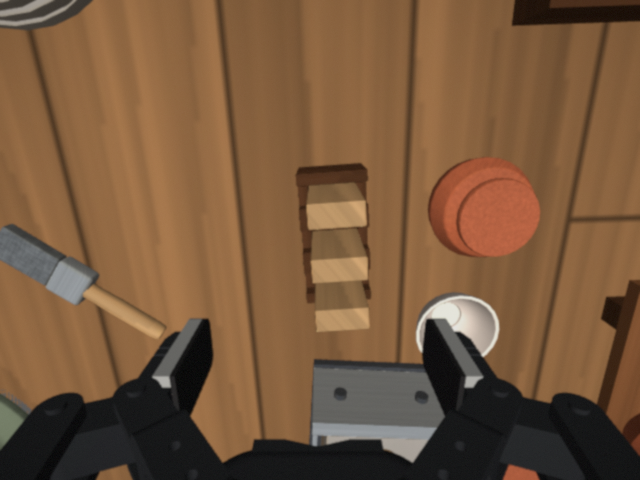

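Run:
```python
import cv2
a=cv2.imread("pics/w1.png")
cv2.imwrite("pics/w1z.png",cv2.resize(a[155:345,280:390],None,fx=3.15*1.0,fy=3.15,interpolation=cv2.INTER_CUBIC))
hsv=cv2.cvtColor(a,cv2.COLOR_BGR2HSV)
for p in [(220,335),(195,335),(270,340),(240,340),(320,340),(295,340),(200,270)]: print(p,hsv[p],a[p])
```

```text
(220, 335) [ 16 113 190] [106 151 190]
(195, 335) [ 15 126 119] [ 60  90 119]
(270, 340) [ 16 114 188] [104 150 188]
(240, 340) [ 16 126 123] [ 62  94 123]
(320, 340) [ 16 113 191] [106 152 191]
(295, 340) [ 15 128 118] [ 59  89 118]
(200, 270) [ 14 138 137] [ 63  98 137]
```

View pics/w1z.png

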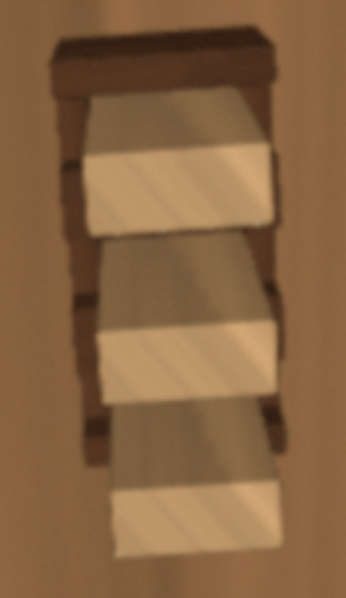

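```bash
cat >> h.py <<'E'
import cv2
def bright(im,roi,lo,hi=(255,255,255),amin=200):
    x0,y0,x1,y1=roi; h=cv2.cvtColor(im,cv2.COLOR_BGR2HSV)[y0:y1,x0:x1]
    m=cv2.inRange(h,lo,hi); m=cv2.morphologyEx(m,cv2.MORPH_OPEN,np.ones((3,3)))
    cs,_=cv2.findContours(m,cv2.RETR_EXTERNAL,cv2.CHAIN_APPROX_NONE)
    return [c.reshape(-1,2)+[x0,y0] for c in cs if cv2.contourArea(c)>amin]
def rect(cal,cnt,z):
    P=np.array([onz(cal,p,z)[:2] for p in cnt.astype(float)])
    r=cv2.minAreaRect((P*1000).astype(np.float32)); b=cv2.boxPoints(r)
    e=b[1]-b[0]; f=b[2]-b[1]; L=e if np.hypot(*e)>np.hypot(*f) else f
    ang=(np.degrees(np.arctan2(L[1],L[0]))+90)%180-90
    return np.round(r[0],1),np.round(sorted(r[1]),1),round(float(ang),2)
E
python3 - <<'E'
from h import *
import pickle
c=pickle.load(open("w1.pkl","rb")); a=cv2.imread("pics/w1.png")
for k in bright(a,(290,160,385,345),(8,60,150),(25,255,255)): print(k.min(0),k.max(0),rect(c,k,.128))
E
```

```text
[315 307] [369 331] (array([532.4, 268. ]), array([20.7, 44. ]), 2.53)
[311 257] [367 282] (array([530.8, 311.6]), array([19.9, 43.2]), 2.11)
[307 200] [366 228] (array([529.2, 355.8]), array([19.6, 43.2]), 2.75)
```

Call:
servo_tool([
  [9, -36, 0, 0.035, -1],
  [18, -72, -5, 0.07, -1],
  [18, -73, -20, 0.07, -1],
  [18, -73, -50, 0.07, -1],
  [18, -73, -80, 0.07, -1],
  [18, -73, -110, 0.07, -1],
  [18, -73, -135, 0.07, -1],
  [18, -73, -150, 0.07, -1],
  [18, -73, -158, 0.07, -1],
  [18, -73, -158, 0.07, -1],
])

```text
clock: 2.7
position: [0.5315, 0.2671, 0.0919]
tool_rot: [-3.14, 0.001, 1.609]
force: [-0.5, 0.0, 0.6]
grip_width: 0.0856
```

Run:
```python
from workcell import bot
import cv2
o=bot.observe();print(o["clock"],o["position"],o["tool_rot"])
cv2.imwrite("pics/w2.png",bot.grab_frame("wrist"))
```

```text
2.7 [0.53151104 0.26713754 0.09188308] [-3.13968110e+00  1.19207592e-03  1.60875205e+00]
```

View pics/w2.png

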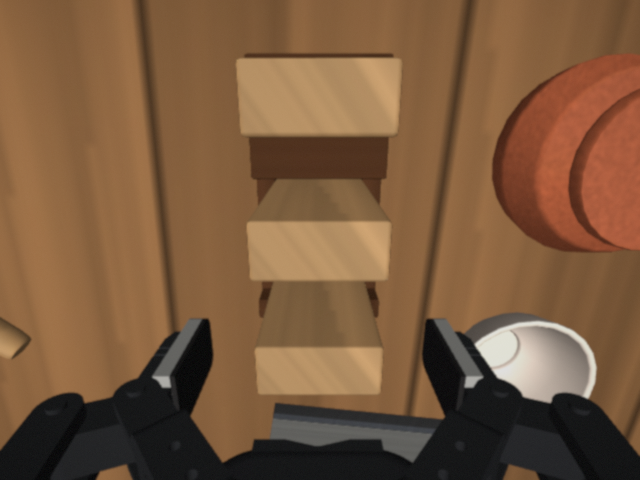

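Call:
servo_tool([
  [0, 0, 0, 0, 1],
  [0, 0, 0, 0, 1],
  [0, 0, 0, 0, 1],
  [0, 0, 0, 0, 1],
  [0, 0, 0, 0, 1],
  [0, 0, 0, 0, 1],
  [0, 0, 0, 0, 1],
  [0, 0, 0, 0, 1],
  [0, 0, 0, 0, 1],
  [0, 0, 0, 0, 1],
], squeeze=50)

```text
clock: 3.58
position: [0.5325, 0.2678, 0.0943]
tool_rot: [3.141, -0.001, 1.609]
force: [-2.0, 0.1, 8.6]
grip_width: 0.0433
```

Run:
```python
from workcell import bot
import cv2
o=bot.observe();print(o["clock"],o["position"],o["grip_width"])
cv2.imwrite("pics/w3.png",bot.grab_frame("wrist"))
```

```text
3.5833 [0.53245907 0.26783621 0.0943049 ] 0.04332146272122168
```

View pics/w3.png

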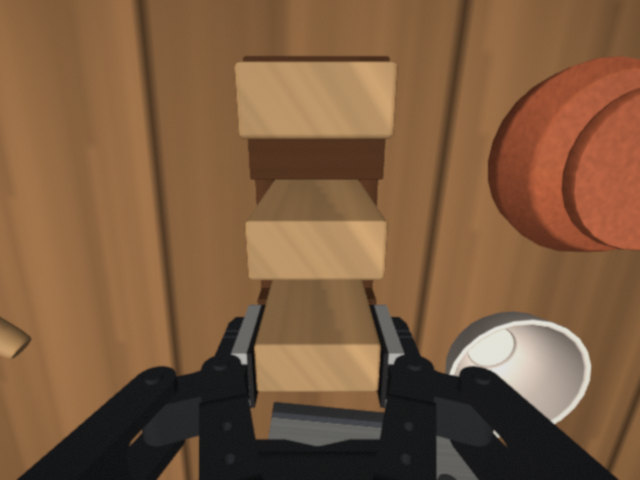

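Call:
servo_tool([
  [0, 0, 10, 0, 1],
  [0, 0, 35, 0, 1],
  [0, 0, 70, 0, 1],
  [0, 0, 105, 0, 1],
  [2, -5, 140, 0, 1],
  [6, -25, 160, -0.03, 1],
  [10, -60, 165, -0.06, 1],
  [13, -98, 165, -0.09, 1],
  [16, -136, 165, -0.12, 1],
  [19, -174, 165, -0.15, 1],
])

```text
clock: 4.47
position: [0.5509, 0.0919, 0.2594]
tool_rot: [3.141, -0.001, 1.458]
force: [0.8, -0.1, -0.9]
grip_width: 0.0432
```

Call:
servo_tool([
  [3, -38, 0, 0, 1],
  [6, -76, 0, 0, 1],
  [9, -114, 0, 0, 1],
  [12, -152, 0, 0, 1],
  [14, -186, 0, 0, 1],
  [14, -212, 0, 0, 1],
  [14, -224, 0, 0, 1],
  [14, -224, 0, 0, 1],
  [14, -224, 0, 0, 1],
  [14, -224, 0, 0, 1],
])

```text
clock: 5.3
position: [0.5653, -0.129, 0.2585]
tool_rot: [3.141, -0.001, 1.46]
force: [0.6, -0.0, -1.2]
grip_width: 0.0438
```

Run:
```python
from workcell import bot
import cv2,pickle
o=bot.observe();print(o["clock"],o["position"],o["tool_rot"],o["grip_width"],o["force"])
pickle.dump(bot.calibration("wrist"),open("w4.pkl","wb"))
cv2.imwrite("pics/w4.png",bot.grab_frame("wrist"))
```

```text
5.3 [ 0.56527381 -0.12897267  0.25850857] [ 3.14148686e+00 -7.83973425e-04  1.46018225e+00] 0.043820183761766454 [ 0.60650266 -0.03077205 -1.23695843]
```

View pics/w4.png

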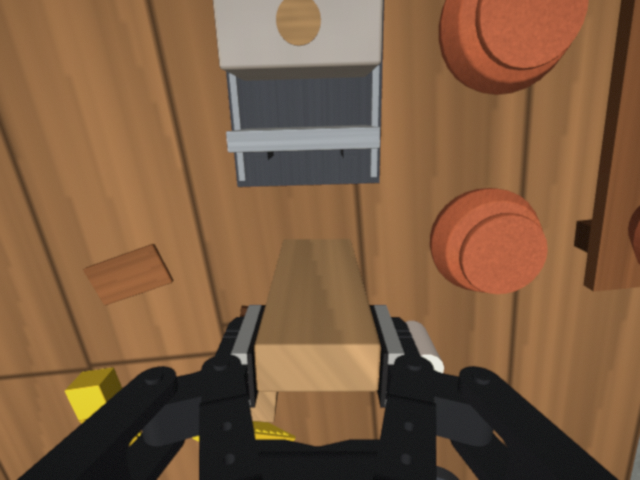

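Run:
```python
import cv2
a=cv2.imread("pics/w4.png")
cv2.imwrite("pics/w4z.png",cv2.resize(a[40:200,200:400],None,fx=4,fy=3.75,interpolation=cv2.INTER_CUBIC))
g=cv2.cvtColor(a,cv2.COLOR_BGR2GRAY)
for x in (250,300,350): print(x,[int(v) for v in g[50:160,x]])
```

```text
250 [171, 172, 171, 171, 172, 172, 171, 172, 171, 171, 172, 172, 172, 170, 167, 155, 141, 124, 103, 79, 72, 72, 73, 73, 72, 72, 71, 72, 73, 72, 73, 71, 70, 70, 70, 70, 70, 72, 71, 71, 72, 71, 71, 71, 71, 71, 70, 70, 71, 70, 71, 71, 72, 72, 71, 72, 70, 71, 71, 71, 71, 71, 72, 73, 72, 71, 70, 70, 73, 70, 71, 72, 72, 71, 71, 71, 72, 77, 88, 106, 134, 159, 165, 163, 161, 162, 162, 162, 161, 161, 162, 167, 172, 173, 173, 168, 164, 161, 163, 162, 152, 122, 85, 71, 71, 72, 72, 72, 72, 72]
300 [170, 170, 170, 170, 170, 168, 169, 169, 170, 171, 172, 170, 168, 160, 148, 132, 114, 90, 74, 72, 72, 73, 73, 73, 73, 72, 74, 73, 73, 72, 73, 74, 73, 73, 73, 74, 74, 75, 74, 76, 75, 75, 74, 74, 75, 74, 75, 74, 73, 72, 73, 73, 73, 73, 73, 74, 73, 74, 73, 75, 74, 73, 74, 74, 74, 74, 74, 73, 74, 75, 73, 74, 74, 74, 74, 75, 83, 94, 106, 129, 155, 161, 161, 162, 163, 164, 161, 162, 163, 164, 168, 171, 171, 169, 167, 162, 161, 161, 158, 143, 108, 80, 74, 74, 73, 73, 73, 74, 74, 73]
350 [171, 171, 172, 171, 171, 172, 171, 171, 172, 172, 171, 167, 155, 141, 122, 100, 79, 73, 73, 72, 72, 73, 72, 73, 74, 72, 72, 71, 71, 71, 72, 70, 69, 71, 71, 70, 70, 71, 70, 71, 71, 70, 71, 71, 70, 70, 70, 71, 72, 71, 71, 71, 71, 71, 71, 71, 72, 71, 71, 71, 70, 71, 71, 70, 71, 72, 71, 71, 72, 71, 72, 70, 70, 72, 74, 87, 106, 129, 153, 159, 161, 163, 165, 166, 164, 163, 164, 167, 168, 170, 170, 169, 167, 162, 161, 161, 162, 153, 128, 88, 71, 74, 73, 73, 71, 71, 73, 74, 72, 72]
```

View pics/w4z.png

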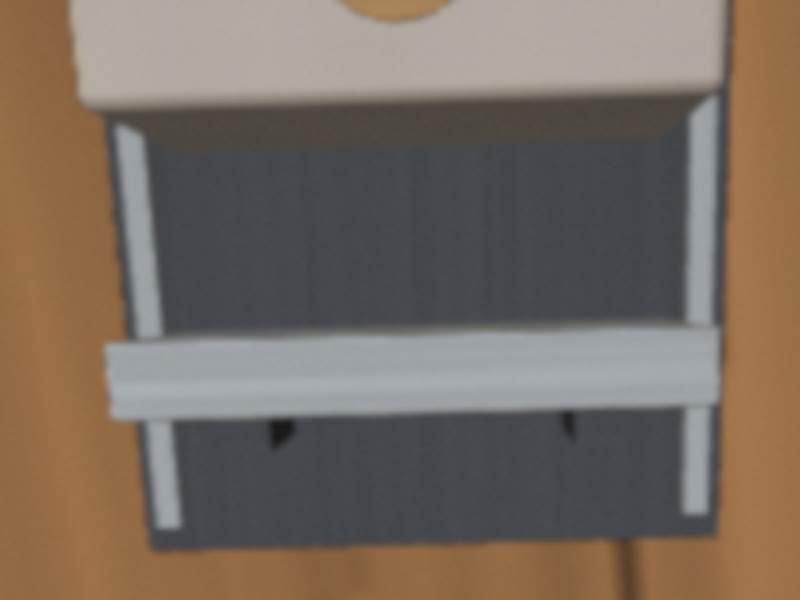

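Run:
```python
from h import *
import pickle
c=pickle.load(open("w4.pkl","rb"))
# ends of edges from crop (scale 4 x,3.75 y, off 200,40)
g=lambda x,y:(200+x/4,40+y/3.75)
def line(n,p,q):
    P,Q=onz(c,p,.1)[:2],onz(c,q,.1)[:2]; d=P-Q; print(n,P,Q,(P+Q)/2,np.hypot(*d),np.degrees(np.arctan2(-d[1],-d[0]))); return P,Q
m=line("mould",g(83,105),g(722,90))
m2=line("mould full drop",(250,69),(350,66))
s=line("stop",g(106,345),g(720,325))
b=line("stopback",g(112,420),g(719,404))
f=line("mold mid",(250,67),(350,64.5)); s2=line("stop mid",(250,129.5),(350,127))
n=lambda L:(lambda d:np.array([-d[1],d[0]])/np.hypot(*d))(L[1]-L[0])
N=n(s); print("N",N,"gap",(m[0]-s[0])@N,(m[1]-s[0])@N,"thick",(s[0]-b[0])@N,(s[1]-b[1])@N, "mid",(f[0]-s2[0])@N,"drop",(m2[0]-s2[0])@N)
```

```text
mould [ 0.50826663 -0.00402085] [ 0.62546971 -0.01438366] [ 0.56686817 -0.00920226] 0.11766031629229608 -5.052811703458416
mould full drop [ 0.52958242 -0.00706873] [ 0.60307884 -0.01323214] [ 0.56633063 -0.01015043] 0.07375440325623912 -4.79360980927213
stop [ 0.50392916 -0.04896957] [ 0.62263548 -0.05822463] [ 0.56328232 -0.0535971 ] 0.11906656715844771 -4.458105881707285
stopback [ 0.50224402 -0.06399199] [ 0.62155111 -0.07399969] [ 0.56189756 -0.06899584] 0.11972609202701096 -4.794849688055771
mold mid [ 0.52980877 -0.00574616] [ 0.60316115 -0.01223475] [ 0.56648496 -0.00899045] 0.07363880344827149 -5.055098748070591
stop mid [ 0.52237879 -0.04915957] [ 0.59955779 -0.05590059] [ 0.56096829 -0.05253008] 0.07747283253212499 -4.991699166181851
N [0.07773014 0.99697444] gap 0.0451498722339363 0.04392863012405659 thick 0.015107960425002427 0.015811621116642874 mid 0.04385959470753155 drop 0.04252343705555867
```

Call:
servo_tool([
  [0, 25, 0, 0.01, 1],
  [-1, 55, 0, 0.025, 1],
  [-1, 80, -10, 0.025, 1],
  [-1, 89, -25, 0.025, 1],
  [-1, 89, -40, 0.025, 1],
  [-1, 89, -52, 0.025, 1],
  [-1, 89, -60, 0.025, 1],
  [-1, 89, -60, 0.025, 1],
  [-1, 89, -60, 0.025, 1],
  [-1, 89, -60, 0.025, 1],
])

```text
clock: 6.18
position: [0.5644, -0.0413, 0.199]
tool_rot: [3.141, -0.0, 1.484]
force: [0.2, -0.5, -0.5]
grip_width: 0.0433
```

Run:
```python
from workcell import bot
import cv2
o=bot.observe();print(o["clock"],o["position"],o["tool_rot"],o["grip_width"],o["force"])
for n,r in (("scene",(250,150,410,270)),("side",(270,160,430,280))):
    a=bot.grab_frame(n); cv2.imwrite(f"pics/{n}5.png",cv2.resize(a[r[1]:r[3],r[0]:r[2]],(800,600),interpolation=cv2.INTER_CUBIC))
cv2.imwrite("pics/w5.png",bot.grab_frame("wrist"))
```

```text
6.1833 [ 0.56443262 -0.04132477  0.19897514] [ 3.14079686e+00 -1.49725888e-04  1.48394839e+00] 0.04332874549170599 [ 0.24609603 -0.46900609 -0.46997713]
```

View pics/scene5.png

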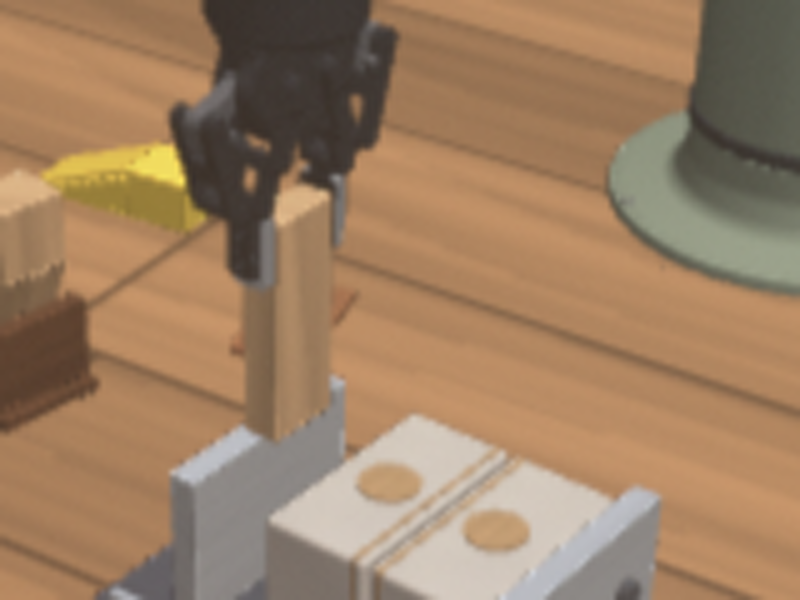

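View pics/w5.png

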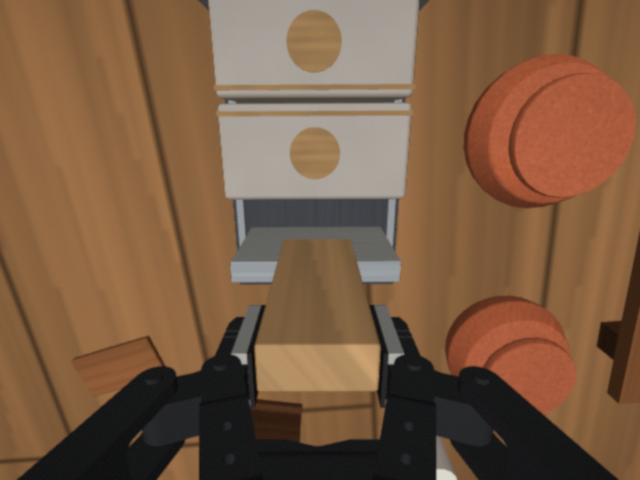

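Run:
```python
from workcell import bot
from h import *
c=bot.calibration("wrist")
P=[onz(c,p,.1127)[:2] for p in ((281,240),(355,240))]; print("block +y bottom edge",P)
N=np.array([.0857,.9963])
st=[onz(c,p,.1)[:2] for p in ((234,262),(399,262))]; print("stop upper edge",st,"toward block edge dist",(P[0]-st[0])@N,(P[1]-st[1])@N)
mo=[onz(c,p,.1)[:2] for p in ((224,197.5),(405,197))]; print("mould",mo,(mo[0]-P[0])@N,(mo[1]-P[1])@N,"gap",(mo[0]-st[0])@N)
```

```text
block +y bottom edge [array([ 0.54234034, -0.03148759]), array([ 0.59015739, -0.0357029 ])]
stop upper edge [array([ 0.50607161, -0.04869281]), array([ 0.62093126, -0.05882891])] toward block edge dist 0.020249795127824172 0.020403119560116603
mould [array([ 0.50680079, -0.0029586 ]), array([ 0.62561249, -0.01307757])] 0.02537769161903343 0.025580123401611227 gap 0.0456274867468576
```

Run:
```python
from workcell import bot
from h import *
a=cv2.imread("pics/w5.png"); cv2.imwrite("pics/w5z.png",cv2.resize(a[190:290,220:420],None,fx=4,fy=4,interpolation=cv2.INTER_CUBIC))
c=bot.calibration("wrist")
for z in (.1127,.12,.13): 
  P=[onz(c,p,z)[:2] for p in ((281,240),(355,240))];print(z,P,np.hypot(*(P[1]-P[0])))
S=bot.calibration("scene")
for p in ([.5903,-.0353,.1127],[.5903,-.0353,.13]): print(proj(S,p))
```

```text
0.1127 [array([ 0.54234034, -0.03148759]), array([ 0.59015739, -0.0357029 ])] 0.04800249103166437
0.12 [array([ 0.54328535, -0.02917353]), array([ 0.58957637, -0.03325432])] 0.04647053965648072
0.13 [array([ 0.54457989, -0.0260036 ]), array([ 0.58878045, -0.0299001 ])] 0.044371976128831994
[303.41151135 238.3479799 ]
[303.35898684 232.413747  ]
```

View pics/w5z.png

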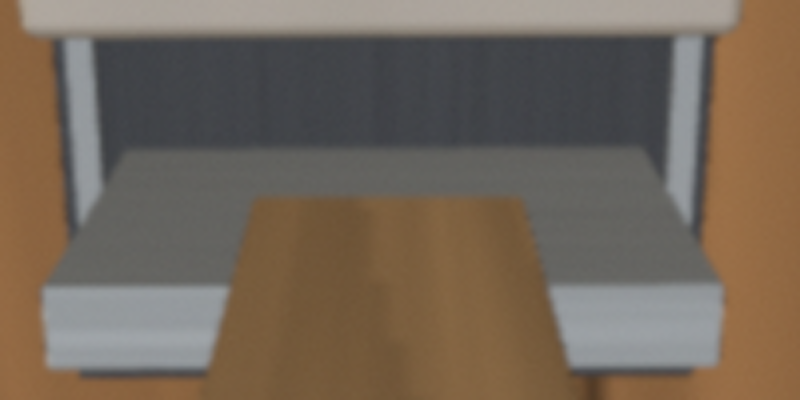

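View pics/side5.png

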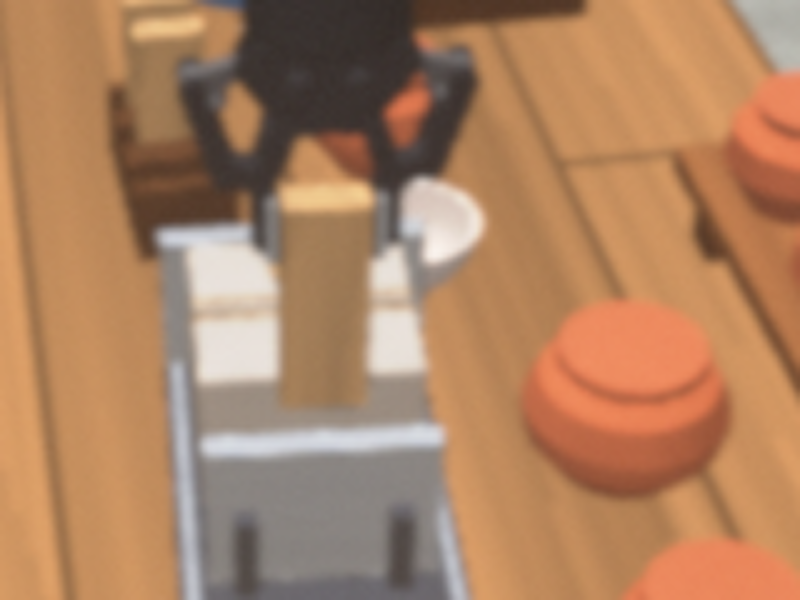

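Call:
servo_tool([
  [-1, 4, 0, 0, 1],
  [-1, 4, -10, 0, 1],
  [-1, 4, -25, 0, 1],
  [-1, 4, -40, 0, 1],
  [-1, 4, -55, 0, 1],
  [-1, 4, -70, 0, 1],
  [-1, 4, -82, 0, 1],
  [-1, 4, -91, 0, 1],
  [-1, 4, -95, 0, 1],
  [-1, 4, -95, 0, 1],
])

```text
clock: 7.17
position: [0.5628, -0.0375, 0.1025]
tool_rot: [-3.141, 0.0, 1.484]
force: [-0.1, 0.0, -1.1]
grip_width: 0.0431
```

Run:
```python
from workcell import bot
import cv2
o=bot.observe();print(o["clock"],o["position"],o["tool_rot"],o["grip_width"],o["force"])
cv2.imwrite("pics/w6.png",bot.grab_frame("wrist"))
a=bot.grab_frame("scene"); r=(250,150,410,270); cv2.imwrite("pics/scene6.png",cv2.resize(a[r[1]:r[3],r[0]:r[2]],(800,600),interpolation=cv2.INTER_CUBIC))
```

```text
7.1667 [ 0.56276953 -0.03748047  0.10248988] [-3.14050362e+00  1.98165928e-04  1.48372952e+00] 0.0430574524008699 [-0.06305087  0.04719757 -1.13757946]
```

View pics/w6.png

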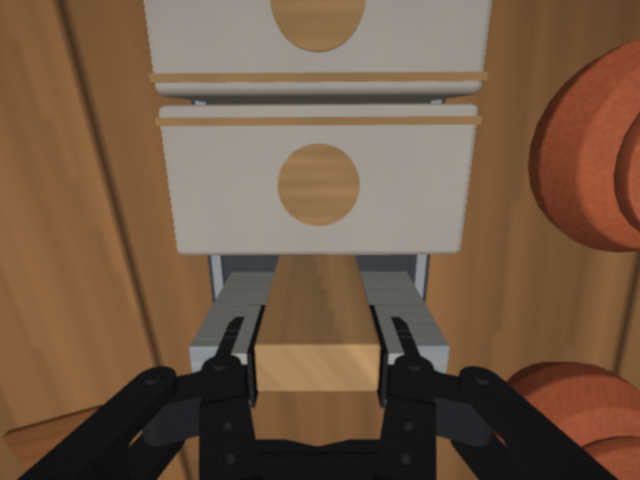

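View pics/scene6.png

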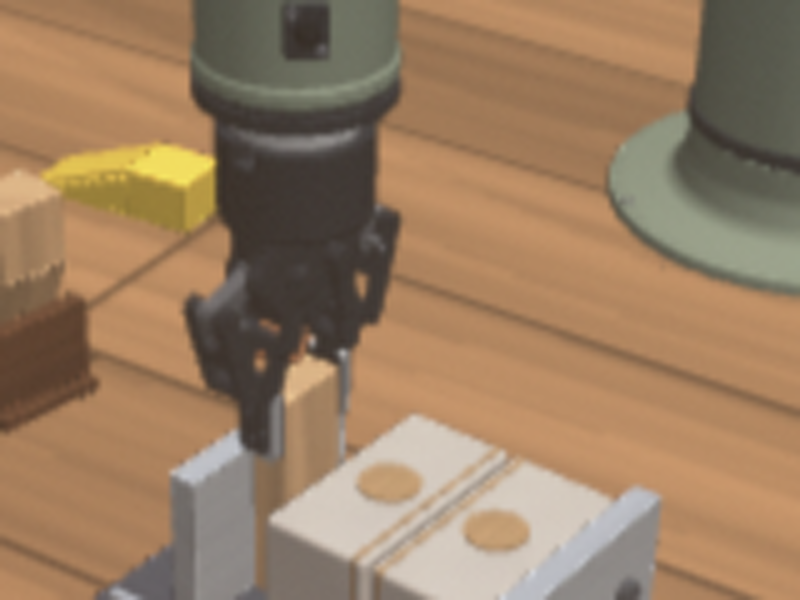

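Call:
servo_tool([
  [0, 0, -1, 0, 1],
  [0, 0, -2, 0, 1],
  [0, 0, -3, 0, 1],
  [0, 0, -4, 0, 1],
  [0, 0, -4.5, 0, 1],
  [0, 0, -5, 0, 1],
  [0, 0, -5, 0, 1],
  [0, 0, -5, 0, 1],
  [0, 0, -5, 0, 1],
  [0, 0, -5, 0, 1],
])

```text
clock: 8.1
position: [0.5631, -0.0375, 0.0983]
tool_rot: [3.142, -0.0, 1.484]
force: [-0.9, 0.3, 2.6]
grip_width: 0.0433
```

Call:
servo_tool([
  [0, -0.5, 0.5, 0, 1],
  [0, -1, 0.5, 0, 1],
  [0, -1.5, 0.5, 0, 1],
  [0, -2, 0.5, 0, 1],
  [0, -2.5, 0.5, 0, 1],
  [0, -3, 0.5, 0, 1],
  [0, -3, 0.5, 0, 1],
  [0, -3, 0.5, 0, 1],
  [0, -3, 0.5, 0, 1],
  [0, -3, 0.5, 0, 1],
])

```text
clock: 8.93
position: [0.5631, -0.0404, 0.0987]
tool_rot: [-3.141, -0.0, 1.484]
force: [0.3, 0.1, -1.4]
grip_width: 0.0433
```

Call:
servo_tool([
  [0, -0.5, 0, 0, 1],
  [0, -1, 0, 0, 1],
  [0, -1.5, 0, 0, 1],
  [0, -2, 0, 0, 1],
  [0, -2.3, 0, 0, 1],
  [0, -2.5, 0, 0, 1],
  [0, -2.5, 0, 0, 1],
  [0, -2.5, 0, 0, 1],
  [0, -2.5, 0, 0, 1],
  [0, -2.5, 0, 0, 1],
])

```text
clock: 9.77
position: [0.5631, -0.0426, 0.0988]
tool_rot: [-3.141, -0.0, 1.484]
force: [-0.3, 4.7, 1.5]
grip_width: 0.043
```

Call:
servo_tool([
  [0, 0.3, -0.3, 0, 1],
  [0, 0.3, -0.5, 0, 0.5],
  [0, 0.3, -0.5, 0, -0.5],
  [0, 0.3, -0.5, 0, -0.5],
  [0, 0.3, -0.5, 0, -0.5],
  [0, 0.3, -0.5, 0, -0.5],
  [0, 0.3, -0.5, 0, -0.5],
  [0, 0.3, 5, 0, -0.5],
  [0, 0.3, 20, 0, -0.5],
  [0, 0.3, 50, 0, -0.5],
])

```text
clock: 10.6
position: [0.5616, -0.0427, 0.1474]
tool_rot: [-3.137, 0.001, 1.484]
force: [0.1, -0.1, 0.6]
grip_width: 0.0639
```

Run:
```python
from workcell import bot
import cv2
o=bot.observe();print(o["clock"],o["position"],o["grip_width"],o["force"])
cv2.imwrite("pics/w7.png",bot.grab_frame("wrist"))
```

```text
10.6 [ 0.56162068 -0.04265488  0.14741198] 0.0638711341079735 [ 0.11074496 -0.10949649  0.59962125]
```

View pics/w7.png

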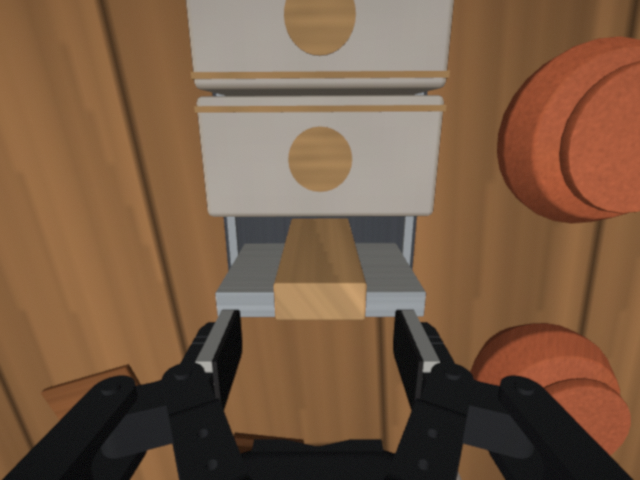

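Call:
servo_tool([
  [0, 0, 35, 0, -1],
  [-8, -20, 70, 0, -1],
  [-18, -50, 95, -0.02, -1],
  [-30, -88, 110, -0.04, -1],
  [-42, -126, 113, -0.06, -1],
  [-54, -162, 113, -0.08, -1],
  [-64, -196, 113, -0.08, -1],
  [-72, -220, 113, -0.08, -1],
  [-72, -222, 113, -0.08, -1],
  [-72, -222, 113, -0.08, -1],
])

```text
clock: 11.48
position: [0.4904, -0.2662, 0.2622]
tool_rot: [3.141, 0.0, 1.401]
force: [0.9, 1.1, -0.7]
grip_width: 0.0854
```

Run:
```python
from workcell import bot
import cv2,pickle
o=bot.observe();print(o["clock"],o["position"],o["tool_rot"],o["grip_width"],o["force"])
pickle.dump(bot.calibration("wrist"),open("w8.pkl","wb"))
a=bot.grab_frame("wrist");cv2.imwrite("pics/w8.png",a)
```

```text
11.4833 [ 0.49044669 -0.26618872  0.26217581] [3.14112271e+00 3.80232139e-04 1.40074553e+00] 0.085376282729326 [ 0.88641827  1.11729837 -0.70273632]
```

View pics/w8.png

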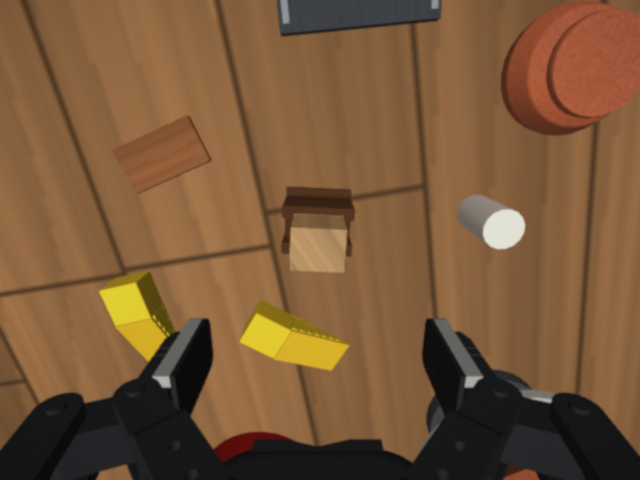

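Run:
```python
from h import *
import pickle
c=pickle.load(open("w8.pkl","rb")); a=cv2.imread("pics/w8.png")
h=cv2.cvtColor(a,cv2.COLOR_BGR2HSV)
for p in [(250,320),(218,320),(228,300)]: print(p,h[p])
for k in bright(a,(270,180,370,285),(8,60,150),(25,255,255)): print(k.min(0),k.max(0),rect(c,k,.134),[np.round(onz(c,p,.134)[:2]*1000,1) for p in cv2.boxPoints(cv2.minAreaRect(k.astype(np.float32)))])
cv2.imwrite("pics/w8z.png",cv2.resize(a[175:285,260:380],None,fx=5,fy=5,interpolation=cv2.INTER_CUBIC))
```

```text
(250, 320) [ 16 114 188]
(218, 320) [ 16 125 110]
(228, 300) [ 16 116 173]
[289 227] [345 272] (array([ 488.9, -280.3]), array([36. , 43.8]), -12.6) [array([ 463.3, -293. ]), array([ 471.8, -258. ]), array([ 513.1, -267.1]), array([ 506.3, -302.6])]
```

View pics/w8z.png

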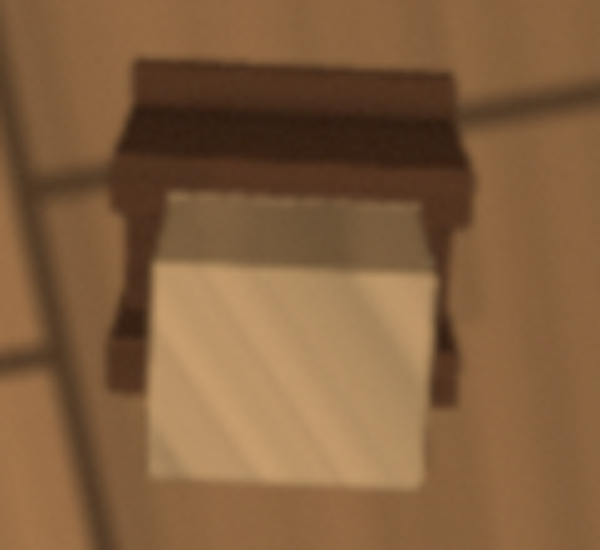

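Call:
servo_tool([
  [-1, -7, 0, -0.02, -1],
  [-1.5, -14, -10, -0.037, -1],
  [-1.5, -14, -35, -0.037, -1],
  [-1.5, -14, -65, -0.037, -1],
  [-1.5, -14, -95, -0.037, -1],
  [-1.5, -14, -125, -0.037, -1],
  [-1.5, -14, -150, -0.037, -1],
  [-1.5, -14, -165, -0.037, -1],
  [-1.5, -14, -171, -0.037, -1],
  [-1.5, -14, -171, -0.037, -1],
])

```text
clock: 12.37
position: [0.489, -0.2783, 0.0892]
tool_rot: [-3.139, -0.0, 1.367]
force: [0.6, 0.6, 0.5]
grip_width: 0.0857
```

Run:
```python
from workcell import bot
import cv2,pickle
o=bot.observe();print(o["clock"],o["position"],o["tool_rot"],o["grip_width"],o["force"])
a=bot.grab_frame("wrist");cv2.imwrite("pics/w9.png",a)
```

```text
12.3667 [ 0.48895638 -0.27829864  0.08922763] [-3.13911931e+00 -1.76025563e-04  1.36651769e+00] 0.08572791491858121 [0.64177561 0.60575006 0.51206798]
```

View pics/w9.png

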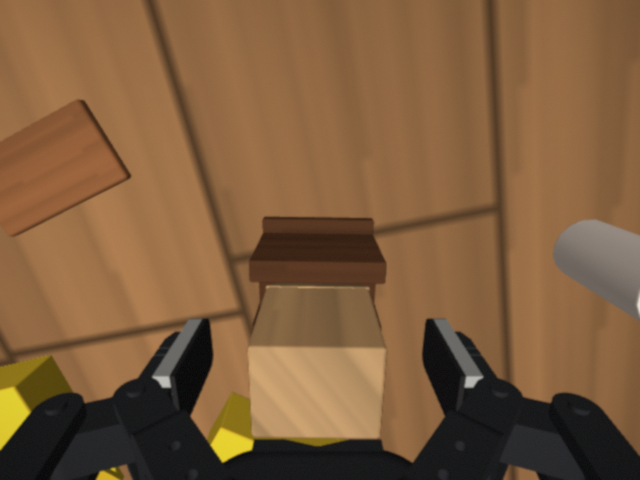

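Call:
servo_tool([
  [0, 0, 0, 0, 1],
  [0, 0, 0, 0, 1],
  [0, 0, 0, 0, 1],
  [0, 0, 0, 0, 1],
  [0, 0, 0, 0, 1],
  [0, 0, 0, 0, 1],
  [0, 0, 0, 0, 1],
  [0, 0, 0, 0, 1],
  [0, 0, 0, 0, 1],
  [0, 0, 0, 0, 1],
], squeeze=110)

```text
clock: 13.25
position: [0.49, -0.2788, 0.0918]
tool_rot: [3.14, -0.0, 1.367]
force: [-2.3, 1.9, 10.0]
grip_width: 0.043
```

Run:
```python
from workcell import bot
import cv2,pickle
from h import *
o=bot.observe();print(o["clock"],o["position"],o["tool_rot"],o["grip_width"],o["force"])
c=bot.calibration("wrist")
a=bot.grab_frame("wrist");cv2.imwrite("pics/w10.png",a)
for k in bright(a,(240,300,400,445),(8,60,150),(25,255,255)): print(k.min(0),k.max(0),rect(c,k,.134))
```

```text
13.25 [ 0.48998643 -0.27883062  0.09175039] [ 3.14029033e+00 -1.00413583e-05  1.36666360e+00] 0.04302286534926192 [-2.32615512  1.91847961 10.02695342]
[250 341] [384 432] (array([ 490.1, -280.3]), array([36.5, 43.1]), -11.78)
```

View pics/w10.png

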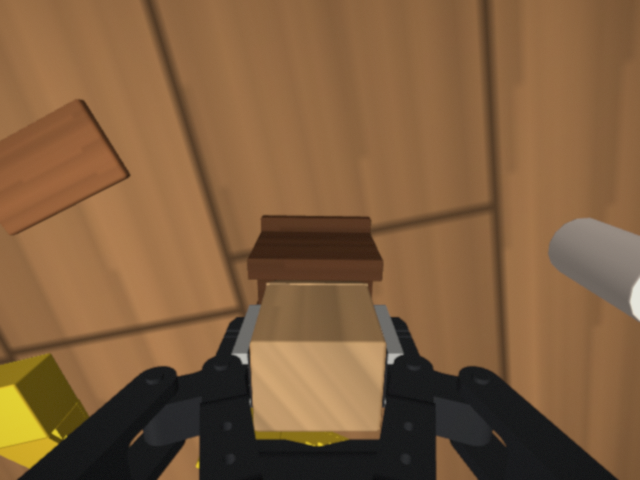

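Call:
servo_tool([
  [0, 0, 10, 0, 1],
  [0, 0, 35, 0, 1],
  [0, 0, 70, 0, 1],
  [0, 0, 105, 0, 1],
  [0, 5, 140, 0, 1],
  [6, 25, 160, 0.02, 1],
  [15, 55, 165, 0.04, 1],
  [25, 90, 165, 0.06, 1],
  [35, 125, 165, 0.08, 1],
  [45, 160, 165, 0.1, 1],
])

```text
clock: 14.13
position: [0.5347, -0.1171, 0.2569]
tool_rot: [3.141, -0.0, 1.467]
force: [1.3, 0.0, -0.5]
grip_width: 0.043
```

Call:
servo_tool([
  [9, 33, 0, 0.017, 1],
  [18, 65, 0, 0.017, 1],
  [26, 90, 0, 0.017, 1],
  [30, 105, 0, 0.017, 1],
  [31, 109, -10, 0.017, 1],
  [31, 109, -20, 0.017, 1],
  [31, 109, -25, 0.017, 1],
  [31, 109, -25, 0.017, 1],
  [31, 109, -25, 0.017, 1],
  [31, 109, -25, 0.017, 1],
])

```text
clock: 14.97
position: [0.5656, -0.0107, 0.2311]
tool_rot: [3.141, 0.0, 1.482]
force: [-0.3, 0.0, -1.3]
grip_width: 0.0431
```

Run:
```python
from workcell import bot
import cv2
o=bot.observe();print(o["clock"],o["position"],o["tool_rot"],o["grip_width"],o["force"])
for n,r in (("scene",(250,150,410,270)),("side",(270,160,430,280))):
    a=bot.grab_frame(n); cv2.imwrite(f"pics/{n}11.png",cv2.resize(a[r[1]:r[3],r[0]:r[2]],(800,600),interpolation=cv2.INTER_CUBIC))
cv2.imwrite("pics/w11.png",bot.grab_frame("wrist"))
```

```text
14.9667 [ 0.56557316 -0.0107269   0.23108323] [3.14131136e+00 1.64395761e-04 1.48227685e+00] 0.04312758642592886 [-0.28490211  0.00535682 -1.2776514 ]
```

View pics/scene11.png

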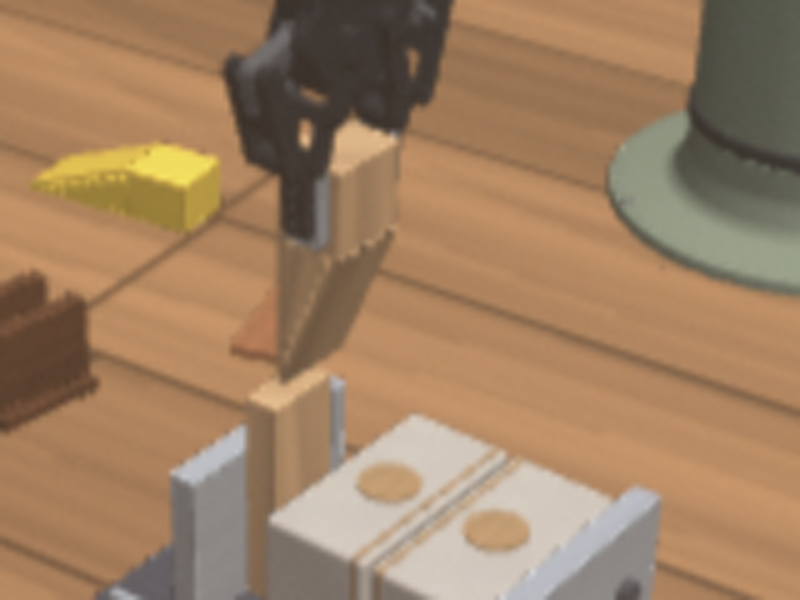

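View pics/side11.png

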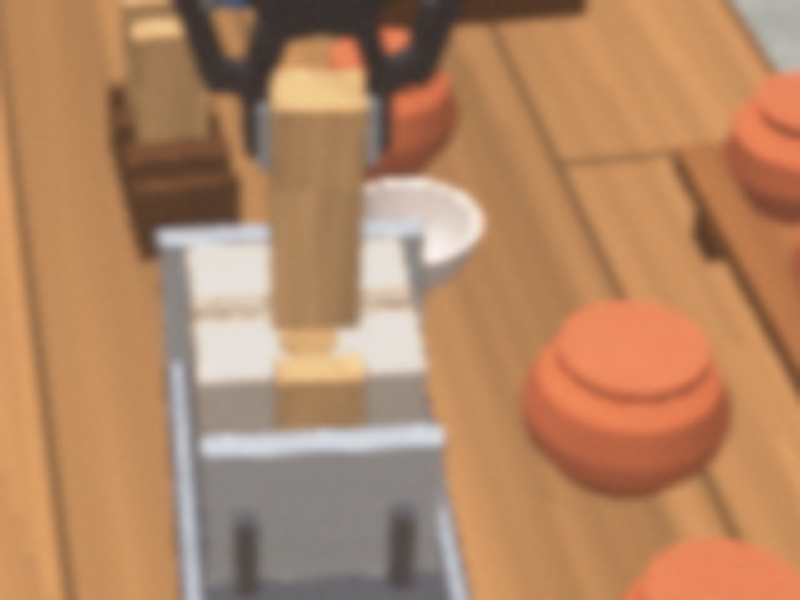

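View pics/w11.png

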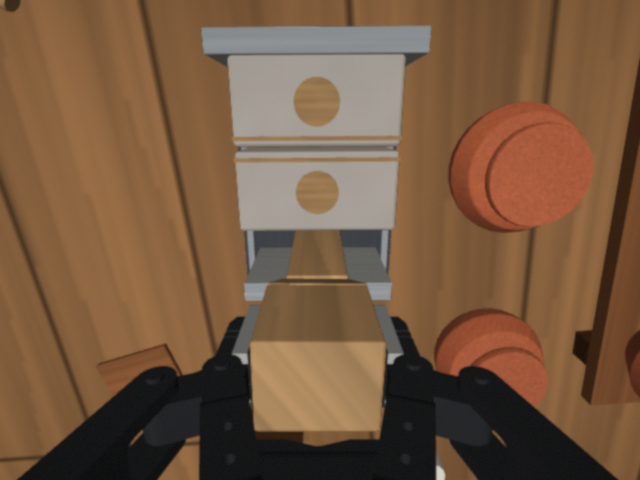

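Run:
```python
from workcell import bot
from h import *
S=bot.calibration("scene"); W=bot.calibration("wrist"); D=bot.calibration("side")
N=np.array([.0857,.9963]);X=np.array([.9963,-.0857])
o=np.array([.5655,-.0122]); f=np.array([.564,-.0323])
pt=lambda b,x,y,z:np.r_[b+x*X+y*N,z]
for n,p in [("tip-18",pt(o,.022,-.018,.1473)),("tip-14",pt(o,.022,-.014,.1473)),("blk +x+y",pt(f,.022,0,.132)),("blk +x-y",pt(f,.022,-.02,.132)),("blk -x+y",pt(f,-.022,0,.132))]:
    print(n,"scene crop",(proj(S,p)-[250,150])*5+2,"side crop",(proj(D,p)-[270,160])*5+2,"wrist",proj(W,p))
```

```text
tip-18 scene crop [279.42547481 381.85256957] side crop [364.83504576 325.03796873] wrist [349.30936148 281.11874154]
tip-14 scene crop [285.8802611  384.70026755] side crop [363.97543243 320.16500348] wrist [349.46529418 275.60718587]
blk +x+y scene crop [275.83710907 407.1988672 ] side crop [365.03495066 352.01447926] wrist [347.76331482 274.9143339 ]
blk +x-y scene crop [244.19185085 393.00541115] side crop [369.37697629 376.99834316] wrist [347.08739362 300.27150781]
blk -x+y scene crop [332.44624233 369.42676348] side crop [277.13810881 356.36556991] wrist [285.62619226 275.06327926]
```

Run:
```python
import cv2
a=cv2.imread("pics/scene11.png")
cv2.imwrite("pics/scene11z.png",cv2.resize(a[330:530,200:400],None,fx=3,fy=3,interpolation=cv2.INTER_LINEAR))
a=cv2.imread("pics/w11.png")
cv2.imwrite("pics/w11z.png",cv2.resize(a[215:315,230:405],None,fx=4.5,fy=4.5,interpolation=cv2.INTER_CUBIC))
```

```text
(no output)
```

View pics/scene11z.png

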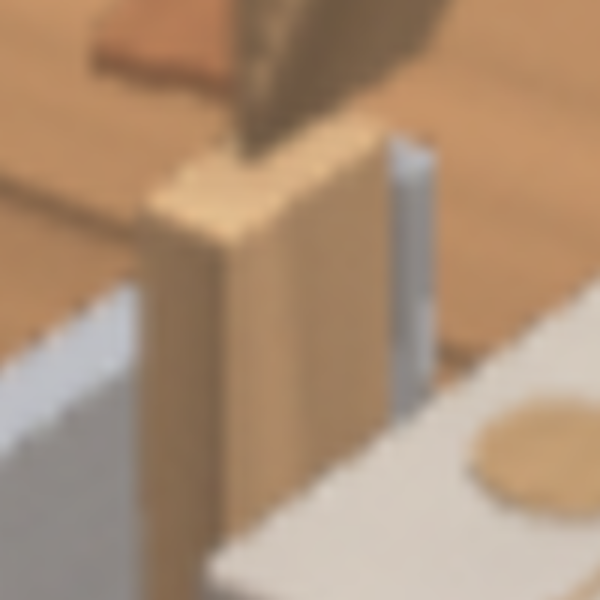

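View pics/w11z.png

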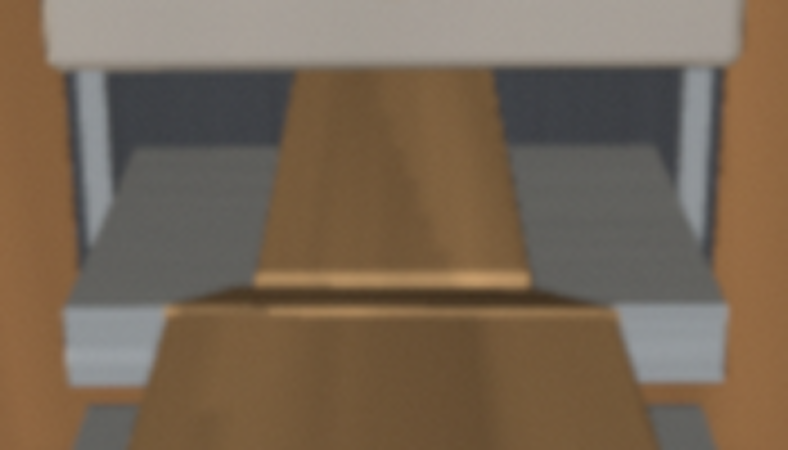

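Call:
servo_tool([
  [0, 1.5, 0, 0, 1],
  [0, 3, -3, 0, 1],
  [0, 3, -10, 0, 1],
  [0, 3, -20, 0, 1],
  [0, 3, -32, 0, 1],
  [0, 3, -45, 0, 1],
  [0, 3, -57, 0, 1],
  [0, 3, -67, 0, 1],
  [0, 3, -74, 0, 1],
  [0, 3, -75, 0, 1],
])

```text
clock: 15.95
position: [0.5649, -0.0067, 0.1542]
tool_rot: [-3.14, 0.001, 1.484]
force: [-0.7, -0.4, -1.4]
grip_width: 0.0429
```

Run:
```python
from workcell import bot
import cv2
o=bot.observe();print(o["clock"],o["position"],o["tool_rot"],o["grip_width"],o["force"])
for n,r in (("scene",(250,150,410,270)),):
    a=bot.grab_frame(n); cv2.imwrite(f"pics/{n}12.png",cv2.resize(a[r[1]:r[3],r[0]:r[2]],(800,600),interpolation=cv2.INTER_CUBIC))
cv2.imwrite("pics/w12.png",bot.grab_frame("wrist"))
```

```text
15.95 [ 0.56491739 -0.00670534  0.15416993] [-3.13956824e+00  5.04538437e-04  1.48371183e+00] 0.04287009743175427 [-0.67153301 -0.41079155 -1.40797796]
```

View pics/scene12.png

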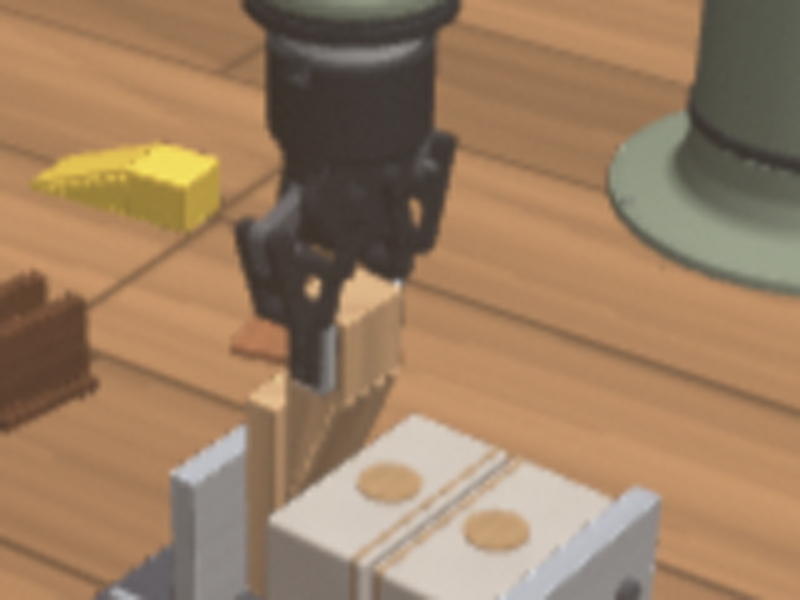

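View pics/w12.png

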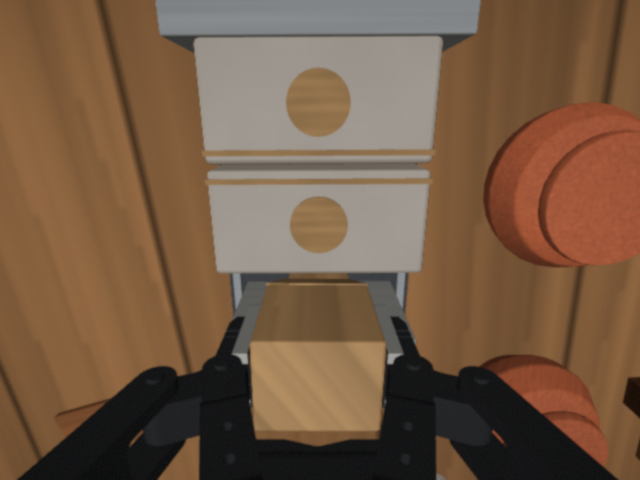

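Call:
servo_tool([
  [0, -0.5, 0, 0, 1],
  [0, -1, 0, 0, 1],
  [0, -1.5, 0, 0, 1],
  [0, -2, 0, 0, 1],
  [0, -2.5, 0, 0, 1],
  [0, -3, 0, 0, 1],
  [0, -3, 0, 0, 1],
  [0, -3, 0, 0, 1],
  [0, -3, 0, 0, 1],
  [0, -3, 0, 0, 1],
])

```text
clock: 16.88
position: [0.5656, -0.0096, 0.1558]
tool_rot: [-3.142, -0.0, 1.484]
force: [-0.1, -0.5, -0.7]
grip_width: 0.0425
```

Call:
servo_tool([
  [0, -0.5, -1, 0, 1],
  [0, -1, -2, 0, 1],
  [0, -1.5, -3, 0, 1],
  [0, -2, -4, 0, 1],
  [0, -2.5, -5, 0, 1],
  [0, -2.5, -6, 0, 1],
  [0, -2.5, -6, 0, 1],
  [0, -2.5, -6, 0, 1],
  [0, -2.5, -6, 0, 1],
  [0, -2.5, -6, 0, 1],
])

```text
clock: 17.72
position: [0.5657, -0.0118, 0.1497]
tool_rot: [-3.142, -0.0, 1.484]
force: [1.3, 5.2, -1.5]
grip_width: 0.0426
```

Call:
servo_tool([
  [0, 0.6, 0, 0, 1],
  [0, 0.6, -2, 0, 1],
  [0, 0.6, -4, 0, 1],
  [0, 0.6, -6, 0, 1],
  [0, 0.6, -8, 0, 1],
  [0, 0.6, -10, 0, 1],
  [0, 0.6, -12, 0, 1],
  [0, 0.6, -14, 0, 1],
  [0, 0.6, -15, 0, 1],
  [0, 0.6, -15, 0, 1],
])

```text
clock: 18.55
position: [0.5657, -0.0116, 0.1346]
tool_rot: [3.142, 0.0, 1.484]
force: [0.1, 2.9, -0.3]
grip_width: 0.0431
```

Call:
servo_tool([
  [0, 0, -0.5, 0, 1],
  [0, 0, -1, 0, 1],
  [0, 0, -1.5, 0, 1],
  [0, 0, -2, 0, 1],
  [0, 0, -2.5, 0, 1],
  [0, 0, -3, 0, 1],
  [0, 0, -3.5, 0, 1],
  [0, 0, -4, 0, 1],
  [0, 0, -4, 0, 1],
  [0, 0, -4, 0, 1],
])

```text
clock: 19.38
position: [0.5658, -0.0116, 0.1309]
tool_rot: [3.141, -0.0, 1.484]
force: [0.9, 4.2, 4.5]
grip_width: 0.0427
```

Call:
servo_tool([
  [0, 0, -0.5, 0, 1],
  [0, 0, -1, 0, 1],
  [0, 0, -1.5, 0, 1],
  [0, 0, -2, 0, 1],
  [0, 0, -2.5, 0, 1],
  [0, 0, -3, 0, 1],
  [0, 0, -3.5, 0, 1],
  [0, 0, -4, 0, 1],
  [0, 0, -4, 0, 1],
  [0, 0, -4, 0, 1],
])

```text
clock: 20.22
position: [0.566, -0.012, 0.1279]
tool_rot: [3.14, -0.0, 1.483]
force: [-4.8, 2.4, 24.1]
grip_width: 0.0429
```

Run:
```python
from workcell import bot
import cv2
from h import *
o=bot.observe();print(o["clock"],o["position"],o["tool_rot"],o["grip_width"],o["force"])
for n,r in (("scene",(250,150,410,270)),):
    a=bot.grab_frame(n); cv2.imwrite(f"pics/{n}13.png",cv2.resize(a[r[1]:r[3],r[0]:r[2]],(800,600),interpolation=cv2.INTER_CUBIC))
a=bot.grab_frame("wrist");cv2.imwrite("pics/w13.png",a);cv2.imwrite("pics/w13z.png",cv2.resize(a[120:320,180:460],None,fx=2.85,fy=2.85,interpolation=cv2.INTER_CUBIC))
```

```text
20.2167 [ 0.56599075 -0.01200145  0.12790507] [ 3.14040278e+00 -1.84956963e-04  1.48347831e+00] 0.04287449941375222 [-4.83672249  2.36228575 24.10208917]
```

View pics/scene13.png

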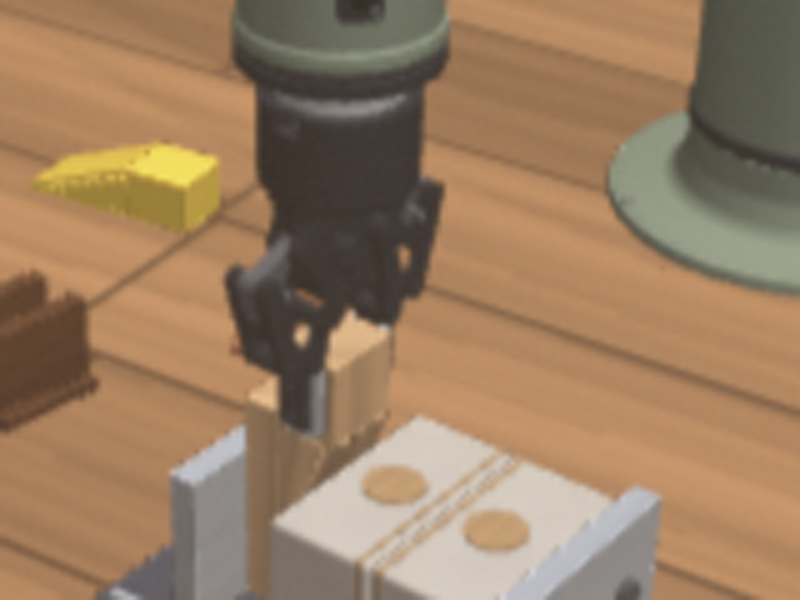

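View pics/w13z.png

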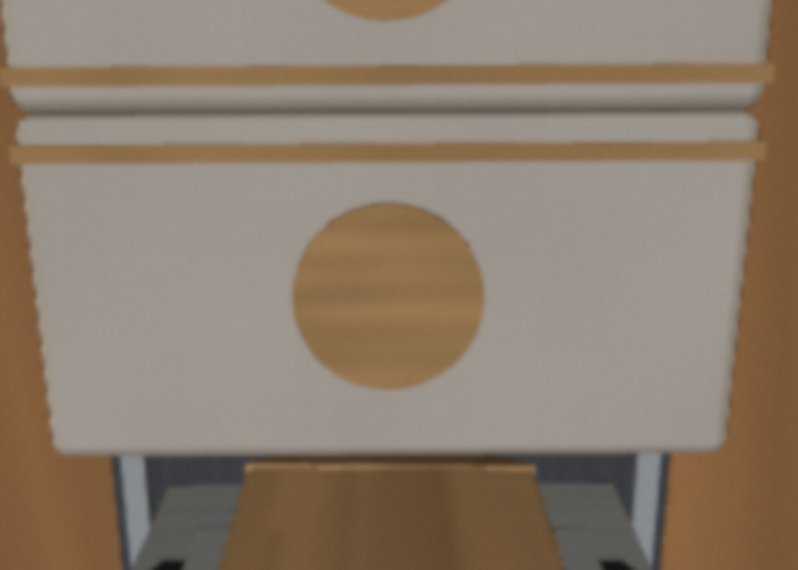

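Call:
servo_tool([
  [0, 0, -0.3, 0, 1],
  [0, 0, -0.6, 0, 1],
  [0, 0, -0.9, 0, 1],
  [0, 0, -1.2, 0, 1],
  [0, 0, -1.5, 0, 1],
  [0, 0, -1.5, 0, 1],
  [0, 0, -1.5, 0, 1],
  [0, 0, -1.5, 0, 1],
  [0, 0, -1.5, 0, 1],
  [0, 0, -1.5, 0, 1],
], squeeze=120)

```text
clock: 21.15
position: [0.5662, -0.0122, 0.1272]
tool_rot: [3.14, -0.0, 1.483]
force: [-8.3, 1.3, 39.6]
grip_width: 0.043
```

```bash
python3 - <<'E'
from workcell import bot
import cv2,pickle
from h import *
c=bot.calibration("wrist")
a=bot.grab_frame("wrist");cv2.imwrite("pics/w14.png",a)
pickle.dump(c,open("w14.pkl","wb"))
def prof(im,x,r0,r1):
    b=im[r0:r1,x-3:x+4].astype(float).mean(1); return (b[:,2]-b[:,0])  # R-B: brown high
def peaks(im,x,r0,r1):
    p=prof(im,x,r0,r1); m=p>40; out=[];i=0
    while i<len(m):
        if m[i]:
            j=i
            while j<len(m) and m[j]: j+=1
            w=p[i:j]; out.append((round(float((np.arange(i,j)*w).sum()/w.sum()+r0),2),j-i)); i=j
        else:i+=1
    return out
print("now",peaks(a,250,110,200),peaks(a,380,110,200))
w4=None
for f,r in (("w7",(60,130)),("w12",(140,200)),("w13",(110,200))):
    im=cv2.imread(f"pics/{f}.png"); print(f,peaks(im,250,*r),peaks(im,380,*r))
N=np.array([.0857,.9963])
P=[onz(c,(250,q[0]),.1)[:2] for q in peaks(a,250,110,200)]
print([float(p@N) for p in P])
E
grep -n "" /dev/null; ls *.pkl
```

```text
now [(145.97, 7), (173.09, 7)] [(145.07, 7), (172.5, 6)]
w7 [(74.91, 7), (108.52, 6)] [(74.0, 7), (108.0, 7)]
w12 [(152.57, 6), (181.49, 6)] [(152.02, 5), (180.95, 5)]
w13 [(146.07, 7), (173.45, 6)] [(145.48, 6), (172.57, 6)]
[0.10757323442280847, 0.09567000495898528]
w1.pkl
w14.pkl
w4.pkl
w8.pkl
```

View pics/w14.png

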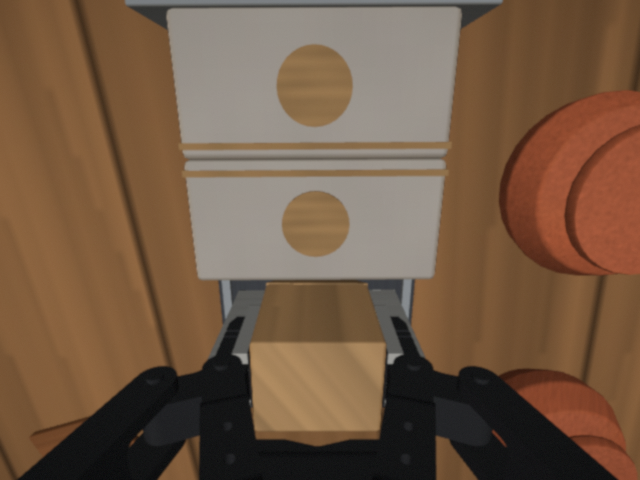

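Run:
```python
import pickle
from scipy.spatial.transform import Rotation as R
from h import *
from workcell import bot
o=bot.observe()
def tool(p,r): 
    T=np.eye(4);T[:3,:3]=R.from_euler("xyz",r).as_matrix();T[:3,3]=p;return T
c=pickle.load(open("w14.pkl","rb"))
rel=np.linalg.inv(tool(o["position"],o["tool_rot"]))@c["T"]
N=np.array([.0857,.9963])
for n,p,r,rows in (("w7",(.56162,-.042655,.14741),(-3.137,.001,1.484),((74.91,108.52),(74,108))),("w12",(.564917,-.006705,.15417),(-3.1396,.0005,1.4837),((152.57,181.49),(152.02,180.95))),("w13",(.56599,-.012,.127905),(3.1404,-.0002,1.48348),((146.07,173.45),(145.48,172.57))),("w14",o["position"],o["tool_rot"],((145.97,173.09),(145.07,172.5)))):
    k=dict(c);k["T"]=tool(p,r)@rel
    print(n,[round(float((onz(k,(x,q[0]),.1)-onz(k,(x,q[1]),.1))[:2]@N)*1000,2) for x,q in zip((250,380),rows)])
print(o["force"],o["moment"])
```

```text
w7 [14.75, 14.89]
w12 [14.91, 14.89]
w13 [12.07, 11.94]
w14 [11.9, 12.04]
[-8.97908893  1.74573703 38.98427857] [1.29326902 2.22975906 0.51597343]
```

Call:
servo_tool([
  [0, 0, -0.3, 0, 1],
  [0, 0, -0.6, 0, 1],
  [0, 0, -0.9, 0, 1],
  [0, 0, -1.2, 0, 1],
  [0, 0, -1.5, 0, 1],
  [0, 0, -1.5, 0, 1],
  [0, 0, -1.5, 0, 1],
  [0, 0, -1.5, 0, 1],
  [0, 0, -1.5, 0, 1],
  [0, 0, -1.5, 0, 1],
], squeeze=120)

```text
clock: 22.03
position: [0.5665, -0.0124, 0.1266]
tool_rot: [3.139, -0.001, 1.483]
force: [-15.1, -0.0, 56.6]
grip_width: 0.043
```

Call:
servo_tool([
  [-0.2, 0, 0, 0, 1],
  [-0.4, 0, 0, 0, 1],
  [-0.6, 0, 0, 0, 1],
  [-0.6, 0, 0, 0, 1],
  [-0.6, 0, 0, 0, 1],
  [-0.6, 0, 0, 0, 1],
  [-0.6, 0, 0, 0, 1],
  [-0.6, 0, 0, 0, 1],
  [-0.6, 0, 0, 0, 1],
  [-0.6, 0, 0, 0, 1],
])

```text
clock: 22.87
position: [0.5664, -0.0125, 0.1266]
tool_rot: [3.138, -0.001, 1.483]
force: [-9.2, 0.2, 53.2]
grip_width: 0.043
```

Run:
```python
from workcell import bot
import cv2
o=bot.observe();print(o["clock"],o["position"],o["tool_rot"],o["grip_width"],o["force"])
for n,r in (("scene",(250,150,410,270)),("side",(270,160,430,280))):
    a=bot.grab_frame(n); cv2.imwrite(f"pics/{n}15.png",cv2.resize(a[r[1]:r[3],r[0]:r[2]],(800,600),interpolation=cv2.INTER_CUBIC))
    if n=="scene": cv2.imwrite("pics/scene15full.png",a)
```

```text
22.8667 [ 0.56636131 -0.01246949  0.12658318] [ 3.13788923e+00 -6.17312423e-04  1.48308519e+00] 0.04296828611274521 [-9.17116593  0.16840968 53.1861439 ]
```

View pics/scene15.png

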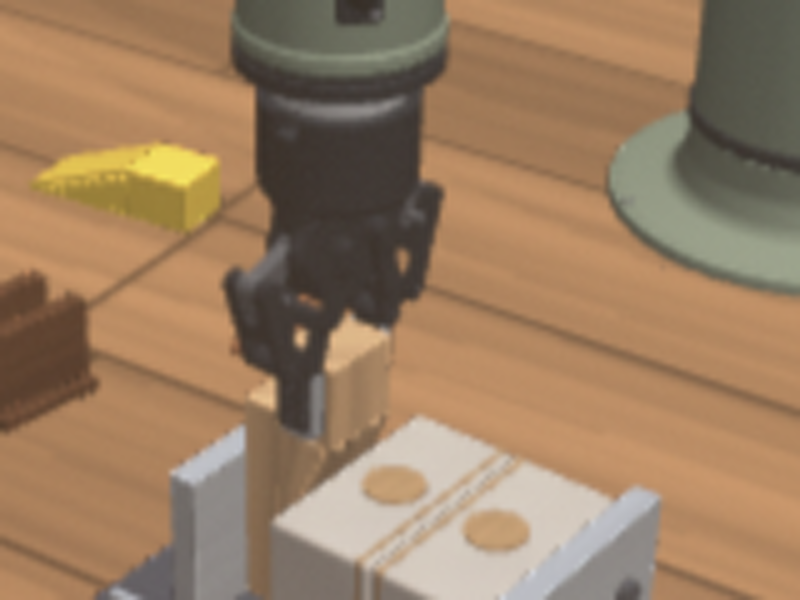

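View pics/side15.png

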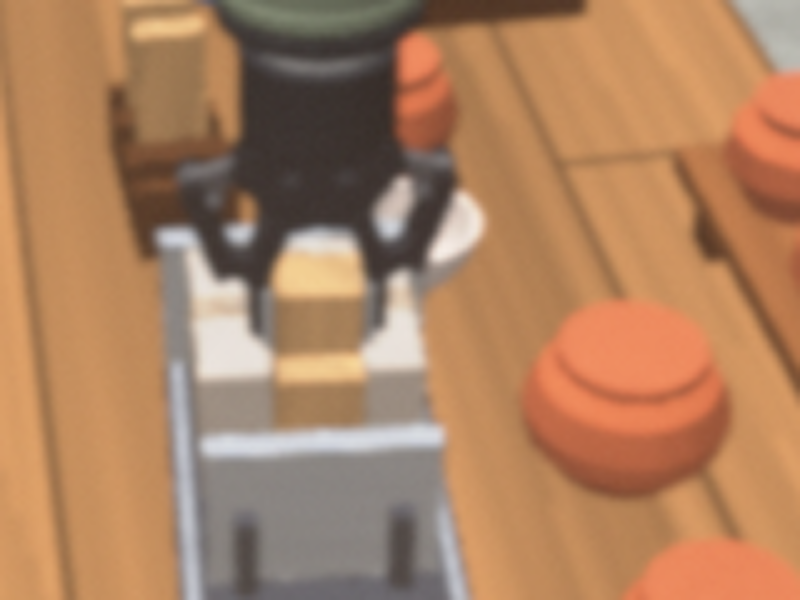

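View pics/scene15full.png

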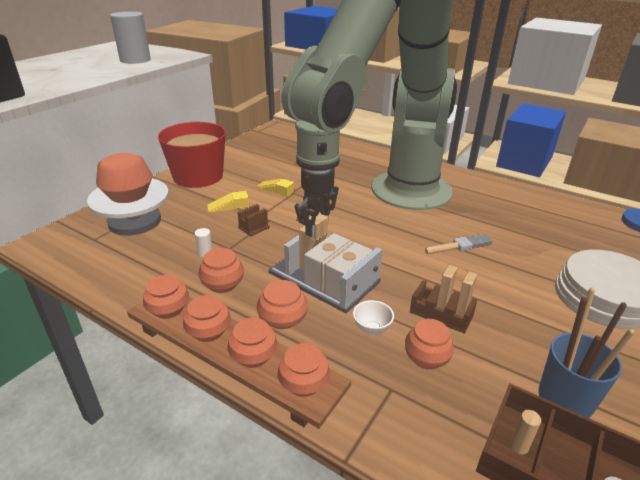

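Run:
```python
from workcell import bot
print(bot.job_done()); o=bot.observe(); print(o["clock"],o["force"])
```

```text
the job is handed in; nothing more can be done
None
the job is handed in; nothing more can be done
```

I stood one spacer block against the end stop, pressed the wedge in thin end first with its slope towards the mould, and handed the job in at about 23 s. The arm is still gripping the wedge at 120 N and pushing down with about 53 N.

- **One block:** the gap measured about 44–45 mm open, and two blocks would have left only about 4–5 mm. I felt the block reach the floor and then the stop before letting go.
- **Mould closed:** the lines on the two mould halves came from 14.9 to 12.0 mm apart. That spacing did not change between 24 and 39 N of push; I did not re-measure it at the final push. From there to 57 N the wedge sank only about 0.6 mm while the force rose steeply, so the stack is tight.
- **Last pictures:** the block looks upright, the wedge is held, and the pots, bowl, prop and spare blocks are where they stood.
- **Disagreements:** the side view gave a gap of about 41 mm against about 44–45 mm from the wrist camera, and I used the wrist value. A sideways force along x built up to -15 N while pressing. I eased it to -9 N, and that much remained at the end.

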